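# Close a slip-casting mould with the dry, sound half

### The job

Close the casting mould: one of the four loose plaster halves has a broken corner, and of the three that look alike two are still wet, half as heavy again as the dry one. Stand the dry, undamaged half between the guides of the wooden frame, facing the half fixed there, and slide the jaw up by its handle until the halves meet without a gap and the jaw is snug behind. Push gently, plaster cracks; leave the other three standing on the bench.

Things in the scene. Friction and masses are not known exactly. Their poses are not given: they have to be found in the camera images.
- half_a: loose white plaster block 60 thick (own y) x 110 wide (x) x 100 mm high; origin: centre of its underside; mating face, with a half-cup hollow 64 wide, 32 deep (28 mm wall behind it), open at the top, looks along own +y; back flat. Of the four, one lacks its top corner on the -x side (30 x 50 mm); three look alike, one dry (0.56 kg), two wet (0.84 kg), within 5 %. Not told which.
- half_b: loose white plaster block 60 thick (own y) x 110 wide (x) x 100 mm high; origin: centre of its underside; mating face, with a half-cup hollow 64 wide, 32 deep (28 mm wall behind it), open at the top, looks along own +y; back flat. Of the four, one lacks its top corner on the -x side (30 x 50 mm); three look alike, one dry (0.56 kg), two wet (0.84 kg), within 5 %. Not told which.
- half_c: loose white plaster block 60 thick (own y) x 110 wide (x) x 100 mm high; origin: centre of its underside; mating face, with a half-cup hollow 64 wide, 32 deep (28 mm wall behind it), open at the top, looks along own +y; back flat. Of the four, one lacks its top corner on the -x side (30 x 50 mm); three look alike, one dry (0.56 kg), two wet (0.84 kg), within 5 %. Not told which.
- half_d: loose white plaster block 60 thick (own y) x 110 wide (x) x 100 mm high; origin: centre of its underside; mating face, with a half-cup hollow 64 wide, 32 deep (28 mm wall behind it), open at the top, looks along own +y; back flat. Of the four, one lacks its top corner on the -x side (30 x 50 mm); three look alike, one dry (0.56 kg), two wet (0.84 kg), within 5 %. Not told which.
- frame: wooden casting frame, fixed: bed 150 x 427 mm, 18 mm thick, two guide strips 14 mm high leaving a channel 118 mm wide; at the +y end a stop and the fixed plaster half (60 x 110 x 100 mm, top 118 mm above the bench), its mating face to -y; at the -y end the sliding jaw. Origin: on the bench below the middle of that mating face; +y from jaw to end stop
- seam (a point): point on the frame's bed (18 mm above the bench) below the middle of the fixed half's mating face; axes as the frame's: +y into the fixed half, x across the channel. A half that closes the mould has its origin at (0, -30, 0) mm here and the frame's yaw
- jaw (a joint): slide of the jaw along the frame's +y, m: 0 = fully open; its rubber pad is 0.225 minus this from the seam, so 0.165 when snug on a half that closes the mould. About 3 N friction, stays where left. Jaw: sole 112 x 100 mm, upright plate 108 wide, 20 thick, its top 116 mm above the bench
- jaw_handle (a point): on the axis of the jaw's upright turned wooden handle (22 to 30 mm diameter), 72 mm behind the pad, 40 mm clear of the upright plate; this point is 88 mm above the bench, 22 mm below the handle's top; axes as the frame's

How it is judged (in metres and radians):
At the end, for the whole second after the job is handed in: The dry, whole half stands upright on the bed facing the fixed half: gap under 3.5 mm, in line within 7 mm and 0.06 rad; the jaw is up against its back (joint over 0.1605, at most 4.5 mm play in all); all at rest; the other three halves stand upright on the bench itself (y of half_c in the frame of seam between -0.0335 and -0.026 m and x of half_c in the frame of seam between -0.007 and 0.007 m and z of half_c in the frame of seam below 0.004 m and angle between the y axis of half_c and the y axis of seam, either way round below 0.06 rad and angle between half_c's own z axis and vertical below 0.06 rad and value of joint jaw above 0.1605 m and linear speed of half_c below 0.02 m/s and height (world z) of each of half_a, half_b, half_d below 0.006 m and angle between each of half_a, half_b, half_d's own z axis and vertical below 0.1 rad and y of jaw_handle in the frame of half_c below -0.05 m); the robot touches nothing.
It fails at once if the jaw presses the plaster harder than 45 N (contact force between jaw and half_a above 45 N or contact force between jaw and half_b above 45 N or contact force between jaw and half_c above 45 N or contact force between jaw and half_d above 45 N).
It also fails if it takes over 72 s, if anything falls off the work surface, if the arm or the gripper's body presses on something with over 40 N, if the wrist force passes 120 N, or if a joint passes its speed limit or range.

### The arm

A 7-joint arm with a two-finger parallel gripper is mounted at the origin on a cart in front of the work surface, level with it; the furniture and walls round the work are solid. World frame = base frame: x ahead of the robot, y to its left, z up, the work surface at z = 0. Lengths are in m, angles in degrees, forces in N, time in s.
With the tool pointing down it reaches from about 0.425 to 0.875 m from the base axis. Payload 4.7 kg.
Tool frame: the origin (TCP) lies at the centre of the arm's flange, where the gripper is bolted on; the fingertips stand 182 mm ahead of it and the grasp point (between the pads) lies 164 mm ahead of it; z points along the fingers, x is the direction in which the jaws open and shut, and the axes are right-handed (so a half turn about z gives the same grasp; the last joint's range is limited). The gripper opens to 87 mm and grips with 3 to 60 N. Pads are 19 mm wide; open, the fingers measure 117 mm over their backs; the gripper's body (75 mm by 190 mm) begins 51 mm behind the grasp point.
Start: joints at [67.787, 18.392, -4.016, 83.108, 1.295, 78.541, -3.26], TCP at [0.254, -0.598, 0.405] pointing down, gripper open.
Joint ranges: [-163.93, 163.93], [-17.29, 119.83], [-79.2, 71.16], [3.27, 140.29], [-89.18, 269.18], [5.43, 117.66], [-154.24, 154.24]. Speed limits (degrees/s): [147.25, 147.25, 180, 180, 180, 180, 180].

### API

Orientations are given as [roll, pitch, yaw] about the fixed x, y, z axes, in that order (R = Rz(yaw) Ry(pitch) Rx(roll)).
In Python, from cell import env gives the robot as it stands. The module is installed in compiled form; this text tells all that it offers.
- The arm moves only by the tool carry_out, never from a script. Its argument "increments" is a list of rows, each a list of 5 numbers: the shift along the world's x, y, z in m, then the turn about the world's z in degrees, then the gripper's target within -1 to 1 (shut at 1, half-way at 0, fully open at -1). In form: [[dx, dy, dz, spin, jaw], ...]. A call has 1 to 20 rows; each row is the pose to reach, as a shift and turn from the pose commanded when the call began; what a row does not reach only later rows make up. A row lasts 1/10 s, in which the tool goes at most 50 mm and 8.59 degrees, less where a joint would pass 70% of its speed; a pose out of reach is approached as far as the arm can. A call with a gripper value outside its range is refused whole. The fingers move at their own pace and stop on an object; "grip_force" is the grip in N (left out, the last holds). Time passes only in rows, so rows that repeat a pose let the fingers close. It gives the time, the measured TCP pose, the force and the opening at its end, in the units of the state.
- env.get_obs(): the state, without advancing time (a new reading comes with each control period).
- env.read_camera(name): name is "scene" or "side" or "wrist"; returns (picture, depth): 400x640x3 uint8, red, green, blue; 400x640 float32, m along the optical axis (not along the pixel's ray), 0 where there is no reading.
- env.get_calibration(name): a dict with "K" (3x3 intrinsics, pixels), "k1" (the pictures are not rectified: a ray, as slopes to the right and down, at radius r is drawn at 1 + k1 r^2 times it, then the intrinsics apply), "camera_from_world" (4x4, takes a point from world to camera coordinates); the wrist camera has in their place "T_tool_cam" (4x4, takes a point from camera to tool coordinates, whose origin is the TCP and whose axes are the tool frame's). Camera axes: x right, y down, z forward; pixel columns grow to the right and rows downward; lengths in m; the calibration is good to about 2 mm. A picture is of the moment at which its call begins: read the wrist's pose just before it. get_calibration takes no time and is no camera call.
- env.sign_off(): hands the job in, once; it reports no verdict.
The state is a dict: "time_s": time; "qpos": joint angles; "joint_velocities": joint speeds; "effort": joint torques, N m; "tool_pos": TCP position; "tool_rot": TCP orientation; "force": force on the tool from outside, world axes, zero at the start; "wrist_torque": the same for the moment, N m; "grip_width": finger opening in m.
Only numpy, scipy, OpenCV 4.12 (cv2) and the standard library are available. Lean on these libraries where they do the work, as an engineer would, in place of code of your own. Each camera call takes 0.05 s, during which the arm holds its last target.

## Working session

There is one attempt and no reset: what is moved stays moved. The work goes in short steps, Python scripts to look and compute and a tool call to move; the robot and the scene stay as the last step left them, time stands still between calls to the robot, and variables do not carry over. Pictures are saved under pics/ and viewed, and the job is handed in when it is done.

Besides the shell and the picture viewer there is one more tool, called after ">>>" in YAML: its name, and indented under it one key for each argument. carry_out: Moves the arm, as the interface text tells. Its arguments: {"type":"object","properties":{"increments":{"type":"array"},"grip_force":{"type":"number"}},"required":["increments"]}

```bash
mkdir -p pics; ls
python3 - <<'E'
from cell import env
import cv2, numpy as np
o=env.get_obs(); print(o)
for n in ["scene","side","wrist"]:
    p,d=env.read_camera(n); cv2.imwrite(f"pics/{n}0.png",p[...,::-1]); np.save(f"pics/{n}0d.npy",d)
    print(n,env.get_calibration(n), (d>0).mean())
E
```

```text
pics
{'time_s': 0.0, 'qpos': array([67.78778545, 18.43923454, -4.01438403, 83.1773964 ,  1.29591742,
       78.54006988, -3.25943607]), 'joint_velocities': array([ 0.02836729,  0.00016991, -0.0313806 , -0.00517174,  0.12561817,
        0.0209071 ,  0.06538657]), 'effort': array([-2.57526281e-04, -4.91283524e+01, -4.03586794e-01, -3.12527597e+01,
       -6.36811322e-02,  4.37008752e-02,  1.95080474e-04]), 'tool_pos': array([ 0.2540572 , -0.59805901,  0.40363718]), 'tool_rot': array([ 1.79992890e+02,  1.11408446e-01, -6.69783293e+01]), 'force': array([ 0.22208067,  0.05454373, -0.63576415]), 'wrist_torque': array([-0.02756137, -0.01346194,  0.03534052]), 'grip_width': 0.08749058767959346}
scene {'K': array([[418.00368176,   0.        , 318.22856605],
       [  0.        , 418.00368176, 198.27798382],
       [  0.        ,   0.        ,   1.        ]]), 'k1': -0.03373097971903945, 'camera_from_world': array([[-0.72808832, -0.68530696,  0.01554904,  0.37211889],
       [-0.41960048,  0.4276282 , -0.8006682 ,  0.31551381],
       [ 0.54205427, -0.58948155, -0.59890623,  0.94323919],
     
[... 500 characters left out ...]
6270843e-01,
         1.01307132e+00],
       [ 0.00000000e+00,  0.00000000e+00,  0.00000000e+00,
         1.00000000e+00]])} 0.99609375
wrist {'K': array([[316.82314507,   0.        , 319.80056053],
       [  0.        , 316.82314507, 196.27008416],
       [  0.        ,   0.        ,   1.        ]]), 'k1': 0.011994979614985263, 'T_tool_cam': array([[ 9.99999869e-01,  3.57604777e-04,  3.66719614e-04,
         2.34132413e-04],
       [-4.37045449e-04,  9.69069814e-01,  2.46786355e-01,
        -6.75331741e-02],
       [-2.67124928e-04, -2.46786483e-01,  9.69069843e-01,
         2.03585297e-02],
       [ 0.00000000e+00,  0.00000000e+00,  0.00000000e+00,
         1.00000000e+00]])} 0.9828984375
```

View pics/scene0.png

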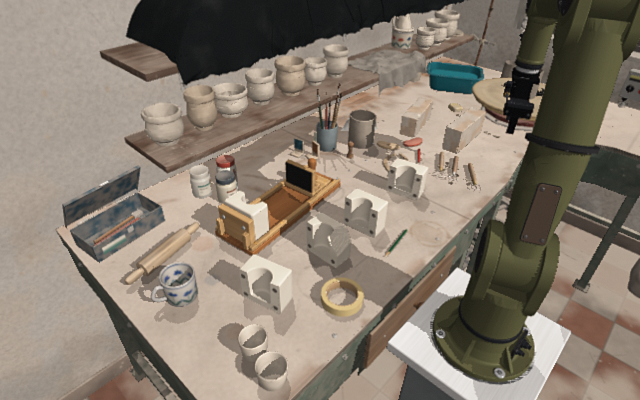

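View pics/side0.png

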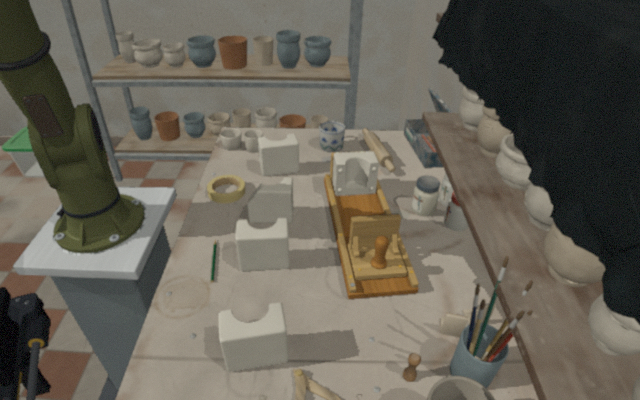

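View pics/wrist0.png

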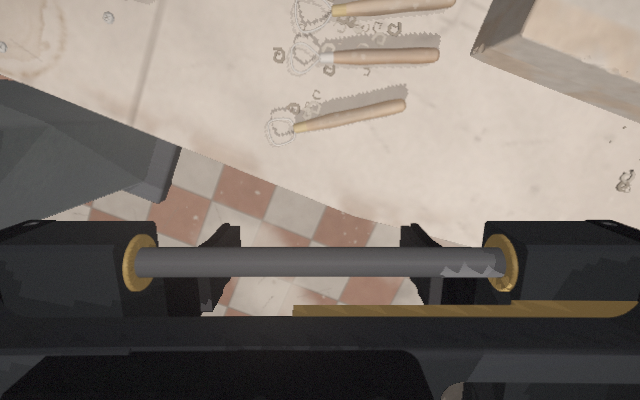

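```bash
cat > h.py <<'E'
import numpy as np, cv2
from cell import env
from scipy.spatial.transform import Rotation as Ro
def cal(n,obs=None):
    c=env.get_calibration(n)
    if n=="wrist":
        T=np.eye(4);T[:3,:3]=Ro.from_euler('xyz',obs['tool_rot'],degrees=True).as_matrix();T[:3,3]=obs['tool_pos']
        return c['K'],c['k1'],np.linalg.inv(T@c['T_tool_cam'])
    return c['K'],c['k1'],c['camera_from_world']
def rays(C,uv):
    K,k1,T=C
    uv=np.asarray(uv,float).reshape(-1,1,2)
    xy=cv2.undistortPoints(uv,K,np.array([k1,0,0,0,0.]))[:,0]
    return np.c_[xy,np.ones(len(xy))]
def cast(C,uv,z):
    d=rays(C,uv)@C[2][:3,:3]; o=-C[2][:3,:3].T@C[2][:3,3]
    t=(z-o[2])/d[:,2]; return o+d*t[:,None]
def cloud(C,dep):
    v,u=np.mgrid[0:400,0:640]; r=rays(C,np.c_[u.ravel(),v.ravel()])*dep.reshape(-1,1)
    return ((r-C[2][:3,3])@C[2][:3,:3]).reshape(400,640,3)
def proj(C,P):
    p=np.asarray(P)@C[2][:3,:3].T+C[2][:3,3]; s=p[:,:2]/p[:,2:]; s=s*(1+C[1]*(s**2).sum(1))[:,None]
    return s@C[0][:2,:2].T+C[0][:2,2]
E
cat > m.py <<'E'
from h import *
for n in ["scene","side"]:
    C=cal(n); img=cv2.imread(f"pics/{n}0.png"); d=np.load(f"pics/{n}0d.npy"); P=cloud(C,d)
    Z=P[...,2]
    print(n,'bench z median',np.median(Z[(abs(Z)<.03)&(P[...,0]>.4)&(P[...,0]<.9)]))
    m=((Z>.092)&(Z<.126)&(d>0)&(P[...,0]>.3)&(P[...,0]<1.1)&(abs(P[...,1])<.9)&(img.min(2)>85)).astype(np.uint8)
    k,l,st,ce=cv2.connectedComponentsWithStats(m)
    for i in range(1,k):
        if st[i,4]<60: continue
        q=P[l==i]; z=np.median(q[:,2])
        rect=cv2.minAreaRect((q[:,:2]*1000).astype(np.float32))
        print(i,st[i],ce[i].round(),'z',z.round(4),'rect',np.round(rect[0],1),np.round(rect[1],1),round(rect[2],1))
E
python3 m.py
```

```text
scene bench z median 0.0008404175048781783
3 [446 109  37  25 445] [465. 121.] z 0.0992 rect [ 479.5 -795. ] [ 70.3 210.1] 2.8
10 [350 115  24  13 118] [363. 123.] z 0.1065 rect [ 753.6 -492.4] [86.9 81.9] 37.5
16 [   0  154  149   68 1604] [ 70. 187.] z 0.1087 rect [1080.   422.8] [ 14.6 434.2] 0.0
22 [390 158  38  20 306] [409. 166.] z 0.0995 rect [ 447.  -352.9] [108.4  62.4] 13.7
61 [345 189  43  25 432] [368. 200.] z 0.0995 rect [ 435.3 -117.1] [111.7  61.3] 5.8
62 [218 191  50  36 846] [244. 208.] z 0.1144 rect [647.5 154.8] [119.   82.2] 5.6
63 [307 213  39  20 355] [325. 222.] z 0.0993 rect [448.2  42.2] [63.4 84.1] 89.3
66 [239 255  53  33 743] [267. 269.] z 0.0994 rect [436.6 260.5] [111.1  62. ] 15.4
side bench z median 0.0008362451289609954
1 [446  67  19  28 158] [455.  79.] z 0.1076 rect [1081.   772.2] [  7.6 247.2] 0.0
4 [258 134  41  16 378] [278. 142.] z 0.0987 rect [435.7 255.4] [110.3  63.2] 14.5
5 [331 152  48  21 740] [355. 161.] z 0.1145 rect [647.1 148.7] [113.4  85.1] 8.2
6 [255 178  38  17 386] [277. 188.] z 0.0996 rect [446.3  37.8] [85.1 61.3] 0.3
9 [236 218  52  24 870] [262. 231.] z 0.1006 rect [ 435.8 -121.5] [108.1  63.2] 5.4
10 [ 219  303   68   41 1663] [252. 325.] z 0.1002 rect [ 446.5 -356.8] [110.1  62.2] 12.5
11 [460 325  33  41 144] [472. 350.] z 0.0946 rect [ 808.8 -398.3] [29.8 77.2] 14.9
21 [426 375  61  25 611] [461. 386.] z 0.1129 rect [ 755.4 -479. ] [91.  34.1] 3.9
```

```bash
cat > m2.py <<'E'
from h import *
for n,box in [("scene",(200,150,200,170)),("side",(300,130,140,180))]:
    img=cv2.imread(f"pics/{n}0.png"); x,y,w,h=box
    c=cv2.resize(img[y:y+h,x:x+w],None,fx=3,fy=3,interpolation=cv2.INTER_CUBIC); cv2.imwrite(f"pics/{n}0z.png",c)
    C=cal(n); d=np.load(f"pics/{n}0d.npy"); P=cloud(C,d); Z=P[...,2]
    for lo,hi in [(.012,.024),(.027,.037)]:
        m=((Z>lo)&(Z<hi)&(d>0)&(P[...,0]>.5)&(P[...,0]<.75)&(P[...,1]>-.3)&(P[...,1]<.3)).astype(np.uint8)
        m=cv2.morphologyEx(m,cv2.MORPH_OPEN,np.ones((2,2),np.uint8))
        k,l,st,ce=cv2.connectedComponentsWithStats(m)
        for i in range(1,k):
            if st[i,4]<100: continue
            q=P[l==i]; r=cv2.minAreaRect((q[:,:2]*1000).astype(np.float32))
            v=cv2.fitLine((q[:,:2]*1000).astype(np.float32),cv2.DIST_HUBER,0,.01,.01).ravel()
            print(n,lo,st[i],'z',np.median(q[:,2]).round(4),np.round(r[0],1),np.round(r[1],1),round(r[2],1),'line',v.round(3),'ang',np.degrees(np.arctan2(v[1],v[0])).round(2))
    o=-C[2][:3,:3].T@C[2][:3,3]; print('campos',o)
E
python3 m2.py
```

```text
scene 0.012 [247 183  95  73 354] z 0.0127 [356.7 294.1] [ 244.4 1178. ] 38.9 line [ 1.20000e-01 -9.93000e-01  5.92461e+02  8.44900e+00] ang -83.12
scene 0.012 [ 264  186   48   44 1056] z 0.0181 [336.8 319.4] [ 147.5 1130.7] 43.8 line [ 5.72000e-01 -8.20000e-01  6.60046e+02 -8.48000e-01] ang -55.1
scene 0.012 [216 232  29  17 156] z 0.017 [655.4 202.4] [114.4  17.7] 7.3 line [9.90000e-01 1.42000e-01 6.52901e+02 2.04813e+02] ang 8.16
scene 0.027 [245 177  96  73 689] z 0.0303 [363.4 290.4] [ 246.1 1192.9] 39.0 line [ 1.30000e-01 -9.92000e-01  5.95769e+02  1.95040e+01] ang -82.55
scene 0.027 [251 181  44  25 175] z 0.0295 [697.6  34.8] [ 80.3 253.5] 20.0 line [ 1.11000e-01 -9.94000e-01  7.30394e+02 -1.13180e+01] ang -83.65
campos [-0.10796167  0.67611516  0.8117476 ]
side 0.012 [ 336  192   50   55 1208] z 0.0193 [ 640.6 -323.2] [901.4 125.8] 86.7 line [3.1600e-01 9.4900e-01 6.5011e+02 3.6092e+01] ang 71.55
side 0.012 [349 277  63  21 900] z 0.0179 [ 601.1 -456.5] [622.4 119.2] 70.3 line [ 9.73000e-01  2.30000e-01  6.87686e+02 -2.08815e+02] ang 13.32
side 0.027 [ 326  174   84  118 1465] z 0.0332 [ 659.1 -292.8] [958.5 190.6] 88.6 line [ 2.71000e-01 -9.63000e-01  6.27075e+02 -4.52180e+01] ang -74.28
side 0.027 [342 182  50  33 271] z 0.0317 [686.5  52.1] [123.6 284.4] 6.4 line [ 2.8600e-01 -9.5800e-01  7.2018e+02  6.8405e+01] ang -73.39
side 0.027 [353 247  22  21 122] z 0.0366 [ 662.8 -146.1] [76.7 34.8] 50.5 line [ 6.50000e-01  7.60000e-01  6.55626e+02 -1.45481e+02] ang 49.45
campos [ 0.55223461 -0.76960215  0.67370219]
```

```bash
sleep 1; ls pics
```

```text
scene0.png
scene0d.npy
scene0z.png
side0.png
side0d.npy
side0z.png
wrist0.png
wrist0d.npy
```

View pics/scene0z.png

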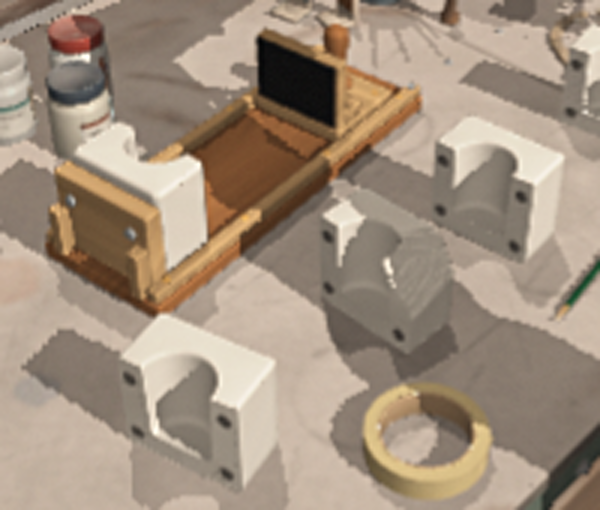

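View pics/side0z.png

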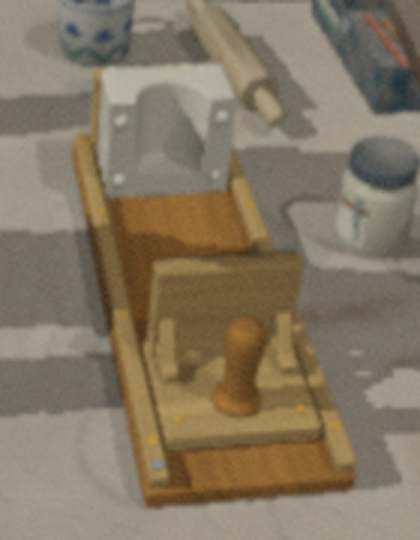

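>>> carry_out:
  increments:
    - [0.033,0.038,0,-5,-0.45]
    - [0.066,0.076,0,-10,-0.45]
    - [0.1,0.114,0,-10,-0.45]
    - [0.133,0.152,0,-10,-0.45]
    - [0.166,0.19,0,-10,-0.45]
    - [0.196,0.2275,0,-10,-0.45]
    - [0.196,0.2275,0,-10,-0.45]
    - [0.196,0.2275,0,-10,-0.45]
    - [0.196,0.2275,0,-10,-0.45]
  grip_force: 30

```text
time_s: 1.05
tool_pos: [0.4492, -0.3719, 0.4045]
tool_rot: [179.9, -0.0, -77.1]
force: [0.5, -0.6, -0.2]
grip_width: 0.0631
```

```bash
cat > w.py <<'E'
import sys
from h import *
n=sys.argv[1]
o=env.get_obs(); p,d=env.read_camera("wrist"); cv2.imwrite(f"pics/{n}.png",p[...,::-1]); np.save(f"pics/{n}d.npy",d); np.save(f"pics/{n}o.npy",np.r_[o['tool_pos'],o['tool_rot']])
print(o['time_s'],o['tool_pos'].round(4),o['tool_rot'].round(2),o['force'].round(2),o['grip_width'])
C=cal("wrist",o); P=cloud(C,d); Z=P[...,2]
m=((Z>.092)&(Z<.107)&(d>0)&(p.min(2)>85)).astype(np.uint8)
k,l,st,ce=cv2.connectedComponentsWithStats(m)
for i in range(1,k):
    if st[i,4]<300: continue
    q=P[l==i]; r=cv2.minAreaRect((q[:,:2]*1000).astype(np.float32)); print(st[i],np.median(q[:,2]).round(4),np.round(r[0],1),np.round(r[1],1),round(r[2],2))
E
python3 w.py w1
```

```text
1.05 [ 0.4492 -0.3719  0.4045] [ 1.7993e+02 -1.0000e-02 -7.7080e+01] [ 0.55 -0.58 -0.24] 0.06308825223462593
[   0   72   83  132 7022] 0.0994 [ 436.4 -119.9] [110.6  62.2] 5.73
[ 266  128   67  116 5648] 0.0996 [ 446.3 -353.5] [110.2  59.9] 12.37
```

View pics/w1.png

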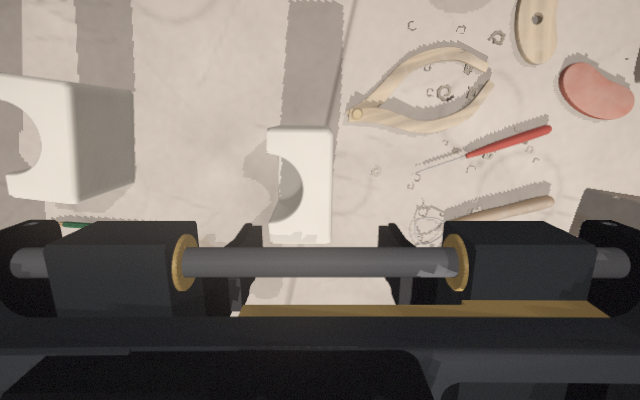

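>>> carry_out:
  increments:
    - [0.001,0.002,-0.045,0,-0.45]
    - [0.001,0.002,-0.09,0,-0.45]
    - [0.001,0.002,-0.13,0,-0.45]
    - [0.001,0.002,-0.158,0,-0.45]
    - [0.001,0.002,-0.158,0,-0.45]
    - [0.001,0.002,-0.158,0,-0.45]

```text
time_s: 1.7
tool_pos: [0.4506, -0.37, 0.2471]
tool_rot: [180.0, 0.0, -77.1]
force: [-0.3, -0.3, 0.5]
grip_width: 0.0633
```

>>> carry_out:
  increments:
    - [0,0,0,0,0.6]
    - [0,0,0,0,0.6]
    - [0,0,0,0,0.6]
    - [0,0,0,0,0.6]
    - [0,0,0,0,0.6]
    - [0,0,0,0,0.6]

```text
time_s: 2.3
tool_pos: [0.4513, -0.3688, 0.2471]
tool_rot: [-180.0, -0.0, -77.0]
force: [-0.7, -1.1, 1.4]
grip_width: 0.0276
```

```bash
python3 -c "
from cell import env
o=env.get_obs();print(o['force'],o['wrist_torque'],o['effort'],o['tool_pos'])"
```

```text
[-0.74396429 -1.11384871  1.42817738] [-0.040542    0.00924292  0.11013471] [ 7.24323001e-02 -4.37918937e+01 -1.80738073e+00 -2.69113791e+01
 -1.29355998e-01 -8.06829776e-03 -6.37567579e-02] [ 0.45129222 -0.36879843  0.24708441]
```

>>> carry_out:
  increments:
    - [0,0,0.008,0,0.6]
    - [0,0,0.016,0,0.6]
    - [0,0,0.022,0,0.6]
    - [0,0,0.022,0,0.6]
    - [0,0,0.022,0,0.6]
    - [0,0,0.022,0,0.6]

```text
time_s: 2.9
tool_pos: [0.451, -0.3686, 0.2683]
tool_rot: [180.0, 0.0, -77.0]
force: [-0.6, -0.1, -8.1]
grip_width: 0.0277
```

```bash
cat > f.py <<'E'
from h import *
for i in range(3):
    o=env.get_obs();print(o['time_s'],o['force'].round(2),o['wrist_torque'].round(3),o['tool_pos'].round(4),o['tool_rot'].round(2),o['grip_width'].round(4)); env.read_camera("side")
E
python3 f.py
```

```text
Traceback (most recent call last):
  File "f.py", line 3, in <module>
    o=env.get_obs();print(o['time_s'],o['force'].round(2),o['wrist_torque'].round(3),o['tool_pos'].round(4),o['tool_rot'].round(2),o['grip_width'].round(4)); env.read_camera("side")
                                                                                                                                   ^^^^^^^^^^^^^^^^^^^^^
AttributeError: 'float' object has no attribute 'round'
```

```bash
sed -i "s/o\['grip_width'\].round(4)/round(o['grip_width'],4)/" f.py; python3 f.py
```

```text
2.9 [-0.57 -0.14 -8.14] [-0.072  0.004  0.002] [ 0.451  -0.3686  0.2683] [ 1.7996e+02  4.0000e-02 -7.6980e+01] 0.0277
2.95 [ 0.35  0.57 -8.58] [-0.069 -0.053 -0.002] [ 0.451  -0.3686  0.2683] [ 1.7996e+02  4.0000e-02 -7.6980e+01] 0.0277
3.0 [ 0.16  0.32 -8.01] [-0.089 -0.043 -0.027] [ 0.451  -0.3686  0.2683] [ 1.7997e+02  4.0000e-02 -7.6970e+01] 0.0279
```

>>> carry_out:
  increments:
    - [0,0,-0.01,0,0.6]
    - [0,0,-0.018,0,0.6]
    - [0,0,-0.0215,0,0.6]
    - [0,0,-0.0215,0,0.6]
    - [0,0,-0.0215,0,0.2]
    - [0,0,-0.0215,0,-0.45]
    - [0,0,-0.0215,0,-0.45]
    - [0,0,-0.0215,0,-0.45]
    - [0,0,-0.0215,0,-0.45]

```text
time_s: 3.95
tool_pos: [0.4514, -0.3689, 0.2477]
tool_rot: [-180.0, -0.0, -77.0]
force: [-0.6, 0.3, 0.8]
grip_width: 0.0582
```

>>> carry_out:
  increments:
    - [0,0,0.04,0,-0.45]
    - [0,0,0.085,0,-0.45]
    - [0,0.015,0.12,0,-0.45]
    - [-0.004,0.06,0.12,-4,-0.45]
    - [-0.008,0.105,0.12,-7.3,-0.45]
    - [-0.012,0.15,0.12,-7.3,-0.45]
    - [-0.013,0.195,0.12,-7.3,-0.45]
    - [-0.013,0.2335,0.12,-7.3,-0.45]
    - [-0.013,0.2335,0.12,-7.3,-0.45]
    - [-0.013,0.2335,0.12,-7.3,-0.45]
    - [-0.013,0.2335,0.12,-7.3,-0.45]

```text
time_s: 5.05
tool_pos: [0.4381, -0.1364, 0.3675]
tool_rot: [-180.0, -0.0, -84.4]
force: [-0.4, 0.2, 0.9]
grip_width: 0.0634
```

```bash
python3 w.py w2
```

```text
5.05 [ 0.4381 -0.1364  0.3675] [-1.7999e+02 -4.0000e-02 -8.4360e+01] [-0.39  0.17  0.9 ] 0.06344304427265679
[  51  109   92  112 5793] 0.0994 [448.   41.3] [85.1 62.5] 0.07
[ 260  133   76  114 6130] 0.0996 [ 443.8 -118.6] [94.6 59.8] 5.37
[ 543  145   86   92 4545] 0.0995 [ 464.7 -348.6] [72.8 60.6] 12.43
```

View pics/w2.png

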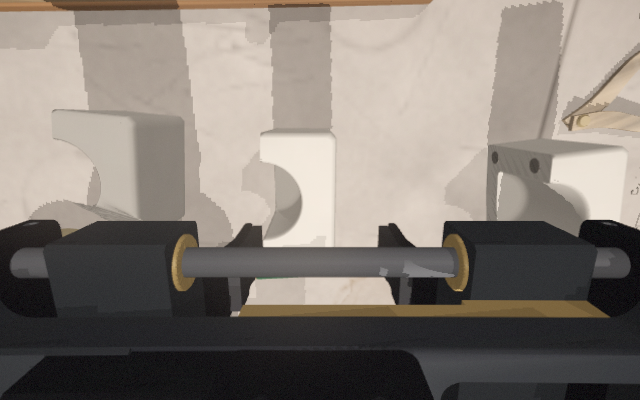

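>>> carry_out:
  increments:
    - [0,0.001,-0.045,0,-0.45]
    - [0,0.001,-0.09,0,-0.45]
    - [0,0.001,-0.121,0,-0.45]
    - [0,0.001,-0.121,0,-0.45]
    - [0,0.001,-0.121,0,0.6]
    - [0,0.001,-0.121,0,0.6]
    - [0,0.001,-0.121,0,0.6]
    - [0,0.001,-0.121,0,0.6]
    - [0,0.001,-0.121,0,0.6]
    - [0,0.001,-0.121,0,0.6]
    - [0,0.001,-0.113,0,0.6]
    - [0,0.001,-0.105,0,0.6]
    - [0,0.001,-0.099,0,0.6]
    - [0,0.001,-0.099,0,0.6]
    - [0,0.001,-0.099,0,0.6]
    - [0,0.001,-0.099,0,0.6]

```text
time_s: 6.7
tool_pos: [0.438, -0.1342, 0.2679]
tool_rot: [180.0, 0.0, -84.3]
force: [-0.4, 0.4, -4.6]
grip_width: 0.0278
```

```bash
python3 f.py
```

```text
6.7 [-0.37  0.36 -4.62] [-0.051 -0.016  0.013] [ 0.438  -0.1342  0.2679] [ 1.7996e+02  2.0000e-02 -8.4270e+01] 0.0278
6.75 [-0.3   0.39 -4.61] [-0.035  0.009  0.024] [ 0.4379 -0.1342  0.2679] [ 1.7995e+02  2.0000e-02 -8.4280e+01] 0.0278
6.8 [-0.34  0.1  -5.8 ] [-0.031 -0.045 -0.023] [ 0.438  -0.1342  0.2679] [ 1.7995e+02  2.0000e-02 -8.4280e+01] 0.0277
```

>>> carry_out:
  increments:
    - [0,0,0.045,0,0.6]
    - [0,0,0.09,0,0.6]
    - [0.01,0,0.135,0,0.6]
    - [0.045,0.01,0.17,0,0.6]
    - [0.08,0.04,0.18,0,0.6]
    - [0.11,0.075,0.18,0,0.6]
    - [0.135,0.11,0.18,0,0.6]
    - [0.137,0.134,0.18,0,0.6]
    - [0.137,0.134,0.18,0,0.6]
    - [0.137,0.134,0.18,0,0.6]
    - [0.137,0.134,0.18,0,0.6]

```text
time_s: 7.95
tool_pos: [0.5751, -0.0017, 0.4478]
tool_rot: [179.9, -0.1, -84.4]
force: [-0.7, -0.8, -6.2]
grip_width: 0.028
```

```bash
python3 w.py w3; python3 f.py
```

```text
7.95 [ 0.5751 -0.0017  0.4478] [ 1.7994e+02 -6.0000e-02 -8.4390e+01] [-0.73 -0.81 -6.18] 0.027967200937825478
[ 115   24   45  130 1910] 0.1055 [646.5 184.6] [118.6  20.4] 7.03
[173  27  45 121 825] 0.1004 [653.1 129.1] [109.9  35.5] 6.48
[ 60 227  40  20 608] 0.099 [485.1 258.6] [22.8 39.5] 3.46
[  76  277   45   40 1454] 0.0994 [413.8 243.6] [52.9 45.8] 8.46
8.0 [ 0.4  -0.11 -6.07] [-0.112  0.016  0.018] [ 0.575  -0.0019  0.448 ] [ 1.7996e+02 -6.0000e-02 -8.4420e+01] 0.0277
8.05 [-0.41 -0.24 -6.63] [-0.083 -0.047  0.096] [ 0.575  -0.0019  0.4481] [ 1.7997e+02 -5.0000e-02 -8.4430e+01] 0.0281
8.1 [ 0.51  0.22 -5.29] [-0.053 -0.015  0.034] [ 0.575  -0.0017  0.4482] [ 1.7998e+02 -4.0000e-02 -8.4410e+01] 0.0275
```

View pics/w3.png

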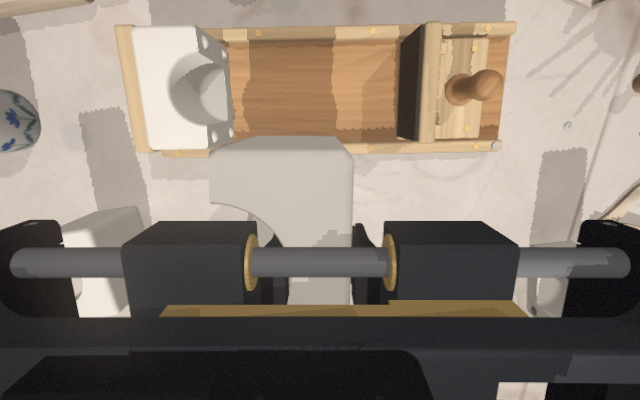

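```bash
cat > m3.py <<'E'
from h import *
n='w3'; v=np.load(f'pics/{n}o.npy'); o=dict(tool_pos=v[:3],tool_rot=v[3:]); C=cal("wrist",o)
img=cv2.imread(f'pics/{n}.png'); d=np.load(f'pics/{n}d.npy'); P=cloud(C,d); Z=P[...,2]
c=cv2.resize(img[10:165,110:310],None,fx=4,fy=4,interpolation=cv2.INTER_CUBIC); cv2.imwrite('pics/w3z1.png',c[:600])
c=cv2.resize(img[10:165,330:530],None,fx=4,fy=4,interpolation=cv2.INTER_CUBIC); cv2.imwrite('pics/w3z2.png',c[:600])
for u in [260,290,320,350,380]:
    print(u,[(r,(P[r,u]*1000).round(0).tolist()) for r in list(range(20,52,2))+list(range(126,160,2))][::2])
m=((Z>.027)&(Z<.037)&(d>0)).astype(np.uint8); cv2.imwrite('pics/w3g.png',m*255)
k,l,st,ce=cv2.connectedComponentsWithStats(m)
for i in range(1,k):
    if st[i,4]>150:
        q=P[l==i][:,:2].astype(np.float32)*1000; f=cv2.fitLine(q,cv2.DIST_HUBER,0,.01,.01).ravel(); r=cv2.minAreaRect(q); print(st[i],f.round(3),np.degrees(np.arctan2(f[1],f[0])).round(2),np.round(r[0],1),np.round(r[1],1),round(r[2],2))
m=((Z>.113)&(Z<.122)&(d>0)).astype(np.uint8)
k,l,st,ce=cv2.connectedComponentsWithStats(m)
for i in range(1,k):
    if st[i,4]>150:
        q=P[l==i][:,:2].astype(np.float32)*1000; r=cv2.minAreaRect(q); print('top',st[i],np.round(r[0],1),np.round(r[1],1),round(r[2],2),cv2.boxPoints(r).round(1).tolist())
E
python3 m3.py
```

```text
260 [(20, [747.0, 88.0, -1.0]), (24, [742.0, 87.0, 0.0]), (28, [731.0, 81.0, 32.0]), (32, [726.0, 80.0, 34.0]), (36, [722.0, 80.0, 32.0]), (40, [719.0, 81.0, 30.0]), (44, [717.0, 83.0, 16.0]), (48, [712.0, 83.0, 17.0]), (126, [622.0, 78.0, 16.0]), (130, [617.0, 78.0, 18.0]), (134, [612.0, 78.0, 17.0]), (138, [625.0, 40.0, 229.0]), (142, [626.0, 34.0, 259.0]), (146, [626.0, 30.0, 282.0]), (150, [626.0, 28.0, 296.0]), (154, [625.0, 27.0, 299.0]), (158, [623.0, 27.0, 300.0])]
290 [(20, [750.0, 51.0, -2.0]), (24, [746.0, 51.0, -0.0]), (28, [734.0, 47.0, 32.0]), (32, [730.0, 47.0, 33.0]), (36, [726.0, 47.0, 31.0]), (40, [723.0, 47.0, 25.0]), (44, [720.0, 47.0, 17.0]), (48, [715.0, 47.0, 19.0]), (126, [626.0, 40.0, 19.0]), (130, [621.0, 40.0, 18.0]), (134, [616.0, 40.0, 16.0]), (138, [627.0, 21.0, 228.0]), (142, [627.0, 19.0, 259.0]), (146, [628.0, 17.0, 282.0]), (150, [627.0, 15.0, 297.0]), (154, [626.0, 15.0, 300.0]), (158, [624.0, 15.0, 299.0])]
320 [(20, [754.0, 15.0, -0.0]), (24, [749.0, 15.0, -0.0]), (28, [737.0, 13.0, 31.0]), (32, [733.0, 13.0, 32.0]), (36, [729.0, 13.0, 31.0]), (40
[... 2153 characters left out ...]
0e-01 -9.91000e-01  5.80245e+02  1.65925e+02] -82.23 [580.  165.3] [10.2 60.5] 7.47
[ 79 210  57  29 216] [3.11000e-01 9.50000e-01 4.82937e+02 2.51332e+02] 71.89 [486.4 263.5] [70.5 30.3] 72.0
[538 282  29  35 273] [   0.872   -0.49   423.216 -345.986] -29.32 [ 423.3 -343.9] [13.6 57.9] 63.42
top [ 417   21   26  123 2005] [679.4 -94.2] [107.5  18.6] 6.85 [[624.9000244140625, -91.30000305175781], [627.0999755859375, -109.80000305175781], [733.9000244140625, -97.0], [731.7000122070312, -78.5]]
top [ 130   25   80  125 6087] [651.1 144. ] [110.2  60.4] 7.2 [[592.7000122070312, 167.10000610351562], [600.2000122070312, 107.19999694824219], [709.5999755859375, 121.0], [702.0, 180.89999389648438]]
```

```bash
sleep 0.1
```

```text
(no output)
```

View pics/w3z1.png

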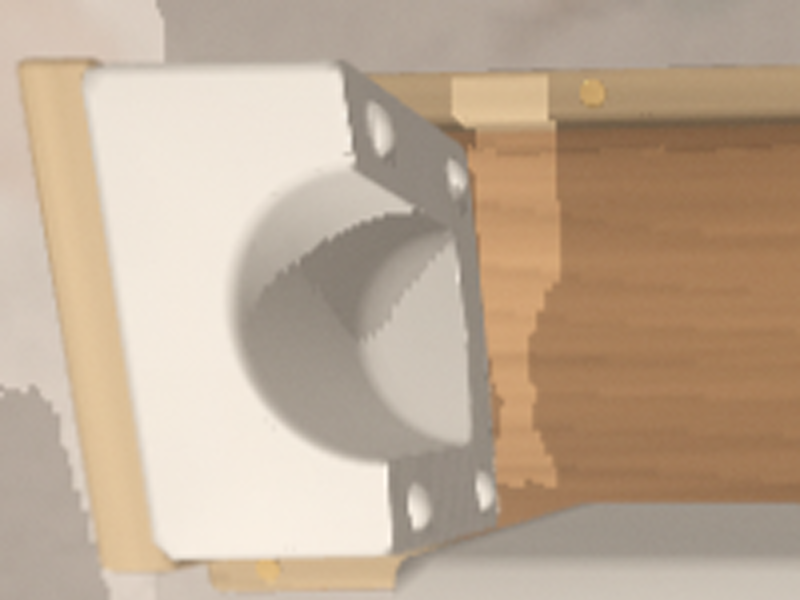

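View pics/w3z2.png

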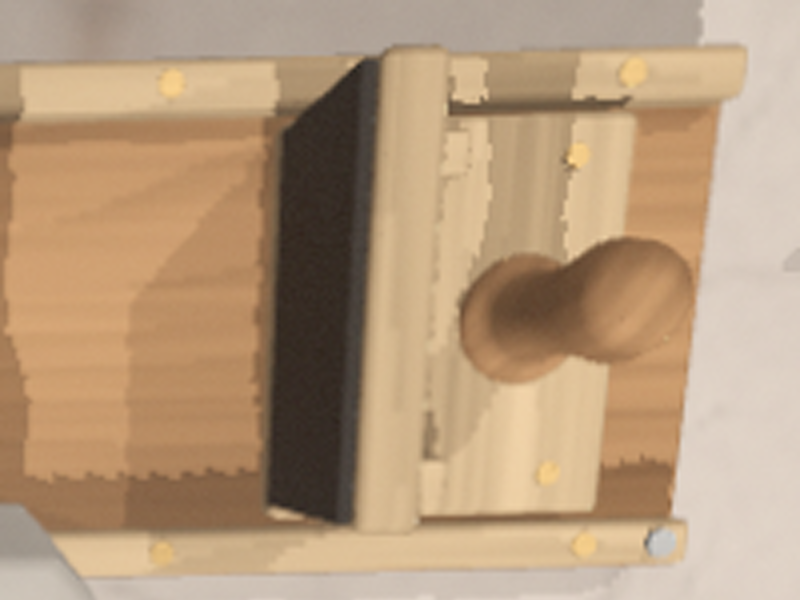

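```bash
cat > m4.py <<'E'
from h import *
n='w3'; v=np.load(f'pics/{n}o.npy'); o=dict(tool_pos=v[:3],tool_rot=v[3:]); C=cal("wrist",o)
img=cv2.imread(f'pics/{n}.png'); d=np.load(f'pics/{n}d.npy'); P=cloud(C,d); Z=P[...,2]
m=((Z>.285)&(Z<.32)&(d>0)&(img.min(2)>110)); m[222:]=0; q=P[m]; print(len(q))
A=np.c_[q[:,:2],np.ones(len(q))]; s=np.linalg.lstsq(A,q[:,2],rcond=None)[0]; print('plane slopes deg',np.degrees(s[:2]),'z range',q[:,2].min(),q[:,2].max())
r=cv2.minAreaRect((q[:,:2]*1000).astype(np.float32)); print(np.round(r[0],1),np.round(r[1],1),r[2], cv2.boxPoints(r).round(1).tolist())
# back edge and front edge lines
rows=np.arange(165,215,3)
bk=[];fr=[]
for rr in rows:
    c=np.where(m[rr])[0]; bk.append(P[rr,c.max()][:2]*1000); fr.append(P[rr,c.min()][:2]*1000)
f=cv2.fitLine(np.array(bk,np.float32),cv2.DIST_HUBER,0,.01,.01).ravel(); print('back',f, np.degrees(np.arctan2(f[1],f[0])))
# handle and pad
for lo,hi,nm in [(.095,.113,'handle')]:
    mm=((Z>lo)&(Z<hi)&(d>0)); mm[:, :448]=0; mm[140:]=0; q=P[mm]; 
    q=q[(q[:,1]<-.12)]; print(nm,len(q),(q.mean(0)*1000).round(1)); r=cv2.minAreaRect((q[:,:2]*1000).astype(np.float32)); print(r)
mm=((Z>.03)&(Z<.112)&(d>0)); mm[:,:395]=0; mm[:,425:]=0; mm[140:]=0; q=P[mm]; ey=q[:,0]*-.1184+q[:,1]*.993; print('pad ey',np.percentile(ey,[5,25,50,75,95])*1000)
E
python3 m4.py
```

```text
10045
plane slopes deg [-5.58594431 -0.1223265 ] z range 0.28516135780901747 0.30254915561050144
[612.4  17.6] [30.7 60. ] 4.892712593078613 [[594.5999755859375, 46.20000076293945], [599.7000122070312, -13.5], [630.2999877929688, -10.899999618530273], [625.2000122070312, 48.79999923706055]]
back [ 9.9605024e-01  8.8791400e-02  6.1246051e+02 -1.2089213e+01] 5.094081
handle 795 [ 686.3 -151.2  105.6]
((686.7081909179688, -153.33126831054688), (27.043676376342773, 26.775339126586914), 59.62434768676758)
pad ey [-169.91121649 -163.95084417 -163.58431041 -162.89035212 -162.56734327]
```

>>> carry_out:
  increments:
    - [0.035,0.014,0,1.5,0.6]
    - [0.07,0.028,0,1.5,0.6]
    - [0.0895,0.0355,-0.02,1.5,0.6]
    - [0.0895,0.0355,-0.06,1.5,0.6]
    - [0.0895,0.0355,-0.1,1.5,0.6]
    - [0.0895,0.0355,-0.13,1.5,0.6]
    - [0.0895,0.0355,-0.145,1.5,0.6]
    - [0.0895,0.0355,-0.145,1.5,0.6]
    - [0.0895,0.0355,-0.145,1.5,0.6]
    - [0.0895,0.0355,-0.145,1.5,0.6]

```text
time_s: 9.15
tool_pos: [0.6656, 0.0354, 0.306]
tool_rot: [-179.7, -0.0, -82.8]
force: [-0.6, -0.1, -5.8]
grip_width: 0.0276
```

```bash
python3 w.py w4
python3 - <<'E'
from h import *
p,d=env.read_camera("side"); cv2.imwrite("pics/s4.png",cv2.resize(p[120:310,290:450,::-1],None,fx=3,fy=3,interpolation=cv2.INTER_CUBIC))
p,d=env.read_camera("scene"); cv2.imwrite("pics/c4.png",cv2.resize(p[130:280,180:380,::-1],None,fx=3,fy=3,interpolation=cv2.INTER_CUBIC))
E
```

```text
9.15 [0.6656 0.0354 0.306 ] [-1.7975e+02 -2.0000e-02 -8.2800e+01] [-0.59 -0.09 -5.81] 0.027601897634868828
[  34  132   42  115 2136] 0.1055 [671.5 187.8] [68.2 20.2] 5.8
[ 79 139 113  44 665] 0.1009 [704.3 147.2] [64.5 22. ] 75.35
[130 187  34  50 528] 0.1003 [666.4 141.5] [ 6.2 35.5] 66.4
[ 71 277  18  40 414] 0.1056 [604.  180.1] [28.4  8.2] 7.31
```

View pics/w4.png

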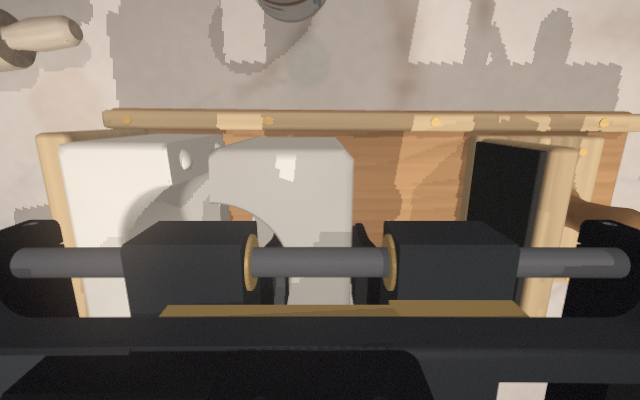

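View pics/s4.png

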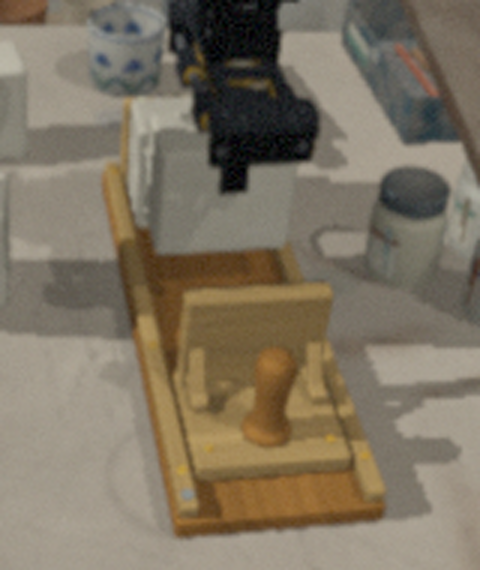

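View pics/c4.png

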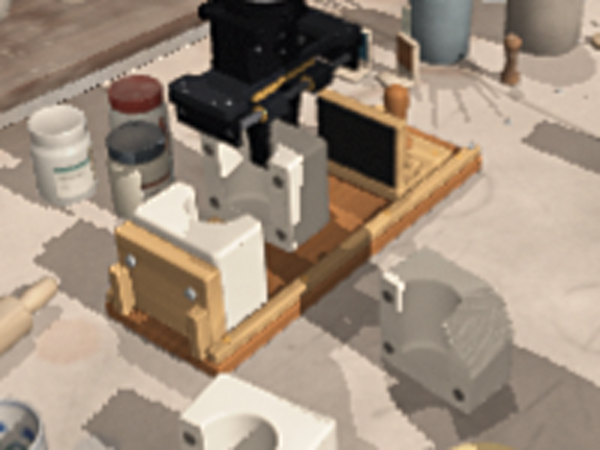

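```bash
cat > m5.py <<'E'
from h import *
o=env.get_obs(); print(o['tool_pos'].round(4),o['tool_rot'].round(2))
p,d=env.read_camera("wrist"); C=cal("wrist",o); P=cloud(C,d); Z=P[...,2]
m=((Z>.13)&(Z<.18)&(d>0)); m[222:]=0; m[:,:200]=0; m[:,365:]=0; q=P[m]
print(len(q),np.percentile(q[:,2],[1,50,99]))
ex=(q[:,0]*.993+q[:,1]*.1184)*1000; ey=(q[:,0]*-.1184+q[:,1]*.993)*1000
print('ex max',np.percentile(ex,[95,99,99.7,100]),'ey',np.percentile(ey,[0,.5,1,99,99.5,100]))
t=q[q[:,2]>np.median(q[:,2])-.003]; r=cv2.minAreaRect((t[:,:2]*1000).astype(np.float32)); print(r)
A=np.c_[t[:,:2],np.ones(len(t))]; s=np.linalg.lstsq(A,t[:,2],rcond=None)[0]; print('slopes',np.degrees(s[:2]))
# guide far inner edge
g=P[((Z>.027)&(Z<.037)&(d>0))]; gx=(g[:,0]*.993+g[:,1]*.1184)*1000; gx=gx[(gx>700)&(gx<760)]; print('guide ex',np.percentile(gx,[1,50,99]))
E
python3 m5.py
```

```text
[0.6652 0.0354 0.3052] [-1.7983e+02 -3.0000e-02 -8.2780e+01]
10218 [0.1327556  0.15733142 0.15888751]
ex max [718.96656148 719.22074823 719.30277106 719.41170745] ey [-57.55126718 -56.9591359  -56.57449112   1.16183509   1.62095327
   2.71203476]
((702.1677856445312, 56.229827880859375), (30.62264060974121, 59.997825622558594), 6.656016826629639)
slopes [-1.78989873 -0.0115777 ]
guide ex [703.54974026 728.7529835  736.6955847 ]
```

>>> carry_out:
  increments:
    - [-0.001,0,-0.015,0,0.6]
    - [-0.001,0,-0.025,0,0.6]
    - [-0.001,0,-0.032,0,0.6]
    - [-0.001,0,-0.036,0,0.6]
    - [-0.001,0,-0.0385,0,0.6]
    - [-0.001,0,-0.0385,0,0.6]
    - [-0.001,0,-0.0385,0,0.6]

```text
time_s: 10.05
tool_pos: [0.6639, 0.0354, 0.2654]
tool_rot: [-180.0, -0.0, -82.8]
force: [-1.7, -1.3, -0.1]
grip_width: 0.0279
```

```bash
python3 f.py
```

```text
10.05 [-1.75 -1.29 -0.13] [-0.043  0.436 -0.023] [0.6639 0.0354 0.2654] [-1.7995e+02 -1.0000e-02 -8.2770e+01] 0.0279
10.1 [-2.73 -0.91  0.2 ] [0.018 0.476 0.077] [0.6638 0.0353 0.2654] [-1.7996e+02 -1.0000e-02 -8.2770e+01] 0.0278
10.15 [-2.44 -0.54  0.56] [-0.016  0.437  0.038] [0.6638 0.0354 0.2654] [-1.7996e+02 -1.0000e-02 -8.2770e+01] 0.0283
```

```bash
sed -i 's/Z>.13)&(Z<.18/Z>.1)\&(Z<.14/' m5.py; python3 m5.py
python3 - <<'E'
from h import *
p,d=env.read_camera("side"); cv2.imwrite("pics/s5.png",cv2.resize(p[120:310,290:450,::-1],None,fx=3,fy=3,interpolation=cv2.INTER_CUBIC))
p,d=env.read_camera("scene"); cv2.imwrite("pics/c5.png",cv2.resize(p[130:280,180:380,::-1],None,fx=4,fy=4,interpolation=cv2.INTER_CUBIC))
E
```

```text
[0.6638 0.0353 0.2654] [-1.7996e+02 -1.0000e-02 -8.2780e+01]
10016 [0.10291885 0.11755943 0.11912587]
ex max [717.05704471 717.45071372 717.56282619 717.72175387] ey [-57.34222727 -56.82263752 -56.36384248   1.34875459   1.83093367
   2.65639578]
((700.7051391601562, 56.042388916015625), (30.38184356689453, 59.86819839477539), 6.483745098114014)
slopes [-1.82120703  0.07952955]
guide ex [710.51653438 729.06597509 736.71561858]
```

View pics/s5.png

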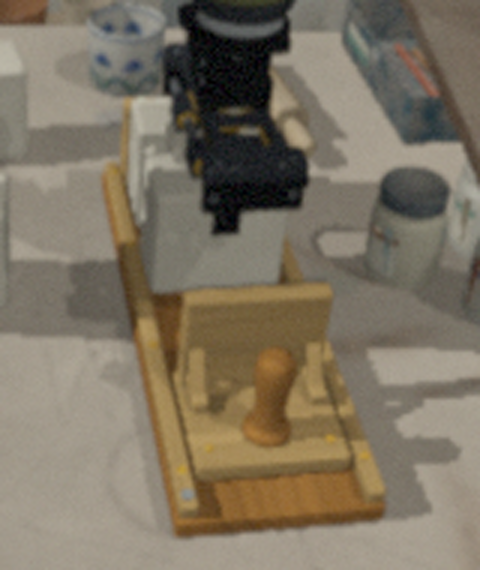

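View pics/c5.png

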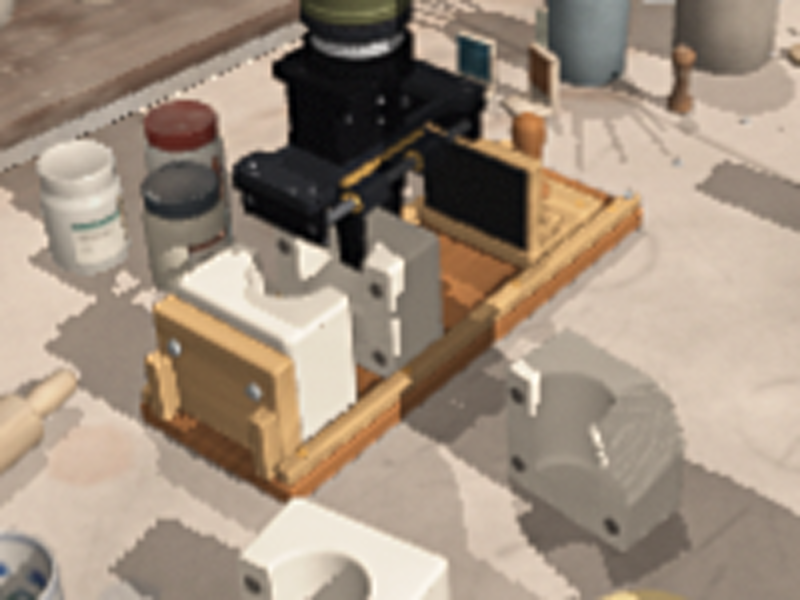

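>>> carry_out:
  increments:
    - [0,0,0,0,0.2]
    - [0,0,0,0,-0.1]
    - [0,0,0,0,-0.4]
    - [0,0,0,0,-0.4]
    - [0,0,0,0,-0.4]
    - [0,0,0,0,-0.4]

```text
time_s: 10.95
tool_pos: [0.6637, 0.0353, 0.2648]
tool_rot: [-180.0, -0.0, -82.8]
force: [-0.1, -0.5, -0.6]
grip_width: 0.0595
```

```bash
python3 m5.py; python3 f.py
```

```text
[0.6637 0.0353 0.2648] [-180.     -0.    -82.78]
9981 [0.10411587 0.11745578 0.11899391]
ex max [716.5298778  716.99030459 717.07266054 717.22747437] ey [-57.49534412 -56.82706668 -56.42978      1.33045592   1.74078978
   2.55209819]
((700.29443359375, 56.0455322265625), (29.57670021057129, 59.68375015258789), 7.15684175491333)
slopes [-1.57328231  0.12108013]
guide ex [710.32439374 729.00676467 736.63341949]
11.0 [-0.42  0.54 -0.12] [ 0.025  0.018 -0.018] [0.6637 0.0353 0.2647] [180.    -0.   -82.78] 0.0599
11.05 [-0.3  -0.25 -0.08] [-0.011 -0.021 -0.004] [0.6637 0.0352 0.2648] [-180.     -0.    -82.78] 0.0602
11.1 [0.22 0.31 0.51] [-0.048 -0.041 -0.03 ] [0.6637 0.0353 0.2647] [180.    -0.   -82.77] 0.0605
```

>>> carry_out:
  increments:
    - [0,0,0.03,0,-0.4]
    - [0,0,0.075,0,-0.4]
    - [0,0,0.115,0,-0.4]
    - [0.005,-0.04,0.12,0,-0.2]
    - [0.01,-0.085,0.12,0,-0.2]
    - [0.016,-0.13,0.12,0,-0.2]
    - [0.021,-0.175,0.12,0,-0.2]
    - [0.023,-0.189,0.12,0,-0.2]
    - [0.023,-0.189,0.12,0,-0.2]
    - [0.023,-0.189,0.12,0,-0.2]
    - [0.023,-0.189,0.12,0,-0.2]

```text
time_s: 12.25
tool_pos: [0.6869, -0.1504, 0.385]
tool_rot: [-180.0, 0.1, -82.5]
force: [-0.0, 0.2, -0.6]
grip_width: 0.0523
```

```bash
python3 w.py w6;  python3 - <<'E'
from h import *
for n in ["side","scene"]:
    C=cal(n); p,d=env.read_camera(n); cv2.imwrite(f"pics/{n}6.png",p[...,::-1]); P=cloud(C,d); Z=P[...,2]
    ex=(P[...,0]*.993+P[...,1]*.1184)*1000; ey=(P[...,0]*-.1184+P[...,1]*.993)*1000
    m=(d>0)&(Z>.065)&(Z<.111)&(abs(ex-663)<25)&(ey<-205)&(ey>-265)
    print(n,m.sum(),ex[m].mean(),ey[m].mean(),np.percentile(ex[m],[2,98]),np.percentile(ey[m],[2,98]),Z[m].max())
    m=(d>0)&(Z>.1)&(Z<.125)&(abs(ex-663)<70)&(ey<10)&(ey>-70); r=cv2.minAreaRect(np.c_[ex[m],ey[m]].astype(np.float32)); print('block',r,np.median(Z[m]))
E
```

```text
12.25 [ 0.6869 -0.1504  0.385 ] [-1.7997e+02  9.0000e-02 -8.2540e+01] [-0.03  0.16 -0.56] 0.0522572214136121
[592   1  48 106 817] 0.0939 [ 824.8 -367.1] [77.9 35.5] 21.73
[  57  131   72   90 1080] 0.0999 [686.1  27.9] [87.  32.2] 32.06
side 240 659.646055829472 -245.2968336056157 [648.49830566 673.51871389] [-252.00674742 -232.52524252] 0.11096431813659802
block ((653.0506591796875, -32.00730514526367), (62.550052642822266, 96.83444213867188), 89.32363891601562) 0.11685312478279128
scene 85 658.2895864774329 -228.64945759667643 [648.55040655 672.2817095 ] [-240.74237715 -221.22958567] 0.11096205089449722
block ((660.8289184570312, -25.944055557250977), (111.82681274414062, 63.4770393371582), 0.26263394951820374) 0.11676693494435134
```

View pics/w6.png

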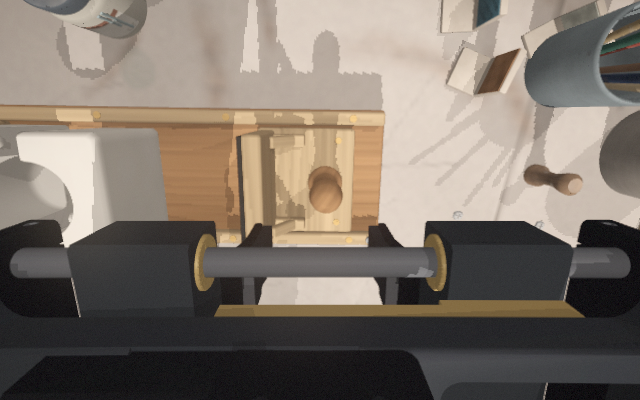

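View pics/side6.png

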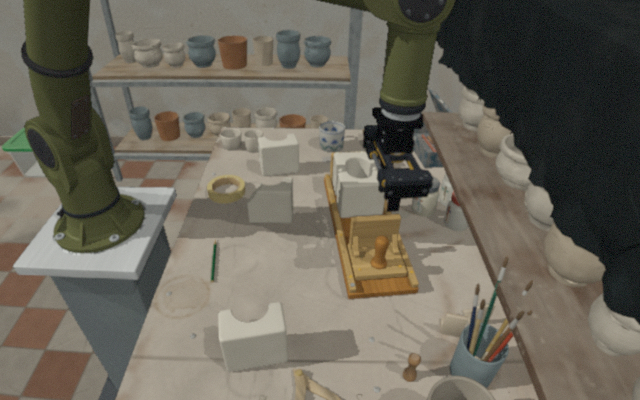

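Run:
```python
from h import *
n='w6'; v=np.load(f'pics/{n}o.npy'); C=cal("wrist",dict(tool_pos=v[:3],tool_rot=v[3:])); d=np.load(f'pics/{n}d.npy'); P=cloud(C,d); Z=P[...,2]
ex=(P[...,0]*.993+P[...,1]*.1184)*1000; ey=(P[...,0]*-.1184+P[...,1]*.993)*1000
for lo,hi in [(.106,.112),(.1,.106),(.085,.1)]:
    m=(d>0)&(Z>lo)&(Z<hi)&(ey<-205); m[220:]=0; q=np.c_[ex[m],ey[m]].astype(np.float32); print(lo,len(q),q.mean(0),q.min(0),q.max(0),cv2.minEnclosingCircle(q))
print(env.get_obs()['tool_pos'])
```

```text
0.106 683 [ 685.2662 -277.2947] [ 652.35706 -465.02774] [ 791.52637 -222.99887] ((724.9754638671875, -340.9429626464844), 133.9159393310547)
0.1 364 [ 705.44556 -313.46716] [ 650.4289  -465.28055] [ 791.10876 -221.95534] ((723.6876831054688, -341.208251953125), 135.31939697265625)
0.085 2018 [ 770.54724 -445.01212] [ 659.53546 -495.54605] [ 818.0467  -220.87166] ((735.0220336914062, -348.27337646484375), 147.82162475585938)
[ 0.68682659 -0.15142082  0.38511501]
```

>>> carry_out:
  increments:
    - [0.0005,-0.004,-0.04,-0.6,-0.2]
    - [0.0005,-0.004,-0.08,-0.6,-0.2]
    - [0.0005,-0.004,-0.11,-0.6,-0.2]
    - [0.0005,-0.004,-0.131,-0.6,-0.2]
    - [0.0005,-0.004,-0.131,-0.6,-0.2]
    - [0.0005,-0.004,-0.131,-0.6,-0.2]
    - [0.0005,-0.004,-0.131,-0.6,0.1]
    - [0.0005,-0.004,-0.131,-0.6,0.6]
    - [0.0005,-0.004,-0.131,-0.6,0.6]
    - [0.0005,-0.004,-0.131,-0.6,0.6]
    - [0.0005,-0.004,-0.131,-0.6,0.6]
  grip_force: 15

```text
time_s: 13.5
tool_pos: [0.6876, -0.1567, 0.255]
tool_rot: [-179.9, 0.0, -83.3]
force: [-2.0, 2.9, 4.9]
grip_width: 0.0281
```

```bash
python3 f.py
```

```text
13.5 [-1.97  2.93  4.9 ] [0.662 0.2   0.013] [ 0.6876 -0.1567  0.255 ] [-1.7991e+02  5.0000e-02 -8.3340e+01] 0.0281
13.55 [-1.12  3.24  5.22] [0.761 0.207 0.022] [ 0.6876 -0.1567  0.255 ] [-1.7991e+02  5.0000e-02 -8.3330e+01] 0.0283
13.6 [-1.17  2.63  6.8 ] [ 0.766  0.221 -0.034] [ 0.6876 -0.1568  0.255 ] [-1.7991e+02  4.0000e-02 -8.3330e+01] 0.028
```

>>> carry_out:
  increments:
    - [-0.0006,0.005,0,0,0.6]
    - [-0.0018,0.015,0,0,0.6]
    - [-0.003,0.025,0,0,0.6]
    - [-0.0041,0.035,0,0,0.6]
    - [-0.0053,0.045,0,0,0.6]
    - [-0.0065,0.055,0,0,0.6]
    - [-0.0077,0.065,0,0,0.6]
    - [-0.0089,0.075,0,0,0.6]
    - [-0.0101,0.085,0,0,0.6]
    - [-0.0107,0.09,0,0,0.6]
    - [-0.0107,0.09,0,0,0.6]

```text
time_s: 14.75
tool_pos: [0.6768, -0.0665, 0.2549]
tool_rot: [-179.9, -0.0, -83.3]
force: [0.7, -0.1, 6.2]
grip_width: 0.0282
```

```bash
python3 f.py
```

```text
14.75 [ 0.71 -0.14  6.24] [ 0.127 -0.122  0.003] [ 0.6768 -0.0665  0.2549] [-1.7989e+02 -3.0000e-02 -8.3310e+01] 0.0282
14.8 [ 0.55 -0.48  6.49] [ 0.19 -0.03  0.01] [ 0.6768 -0.0666  0.255 ] [-179.89   -0.    -83.33] 0.028
14.85 [ 1.01 -0.14  6.71] [ 0.104 -0.034  0.011] [ 0.6768 -0.0667  0.2549] [-179.89    0.    -83.33] 0.0282
```

>>> carry_out:
  increments:
    - [-0.0005,0.004,0,0,0.6]
    - [-0.0009,0.008,0,0,0.6]
    - [-0.0014,0.012,0,0,0.6]
    - [-0.0018,0.015,0,0,0.6]
    - [-0.0021,0.018,0,0,0.6]
    - [-0.0025,0.021,0,0,0.6]
    - [-0.0028,0.024,0,0,0.6]
    - [-0.0032,0.027,0,0,0.6]
    - [-0.0036,0.03,0,0,0.6]
    - [-0.0039,0.033,0,0,0.6]
    - [-0.0043,0.036,0,0,0.6]
    - [-0.0047,0.039,0,0,0.6]

```text
time_s: 16.1
tool_pos: [0.6725, -0.0314, 0.2549]
tool_rot: [-179.9, -0.3, -83.5]
force: [2.6, -5.9, 6.1]
grip_width: 0.0282
```

```bash
python3 f.py; python3 w.py w7
python3 - <<'E'
from h import *
p,d=env.read_camera("side"); cv2.imwrite("pics/s7.png",cv2.resize(p[120:310,290:450,::-1],None,fx=3,fy=3,interpolation=cv2.INTER_CUBIC))
p,d=env.read_camera("scene"); cv2.imwrite("pics/c7.png",cv2.resize(p[130:280,180:380,::-1],None,fx=4,fy=4,interpolation=cv2.INTER_CUBIC))
E
```

```text
16.1 [ 2.59 -5.91  6.1 ] [-1.059 -0.381  0.056] [ 0.6725 -0.0314  0.2549] [-179.86   -0.29  -83.51] 0.0282
16.15 [ 2.02 -5.57  5.67] [-0.93  -0.366 -0.002] [ 0.6724 -0.0306  0.255 ] [-179.86   -0.24  -83.46] 0.0284
16.2 [ 1.85 -4.41  6.06] [-0.827 -0.294  0.061] [ 0.6724 -0.0306  0.255 ] [-179.86   -0.23  -83.46] 0.0284
16.25 [ 0.6724 -0.0306  0.255 ] [-179.86   -0.22  -83.46] [ 1.04 -4.88  5.76] 0.028100323905981342
[  0 150 154  10 630] 0.1007 [713.   76.6] [ 1.9 58.1] 4.71
```

View pics/c7.png

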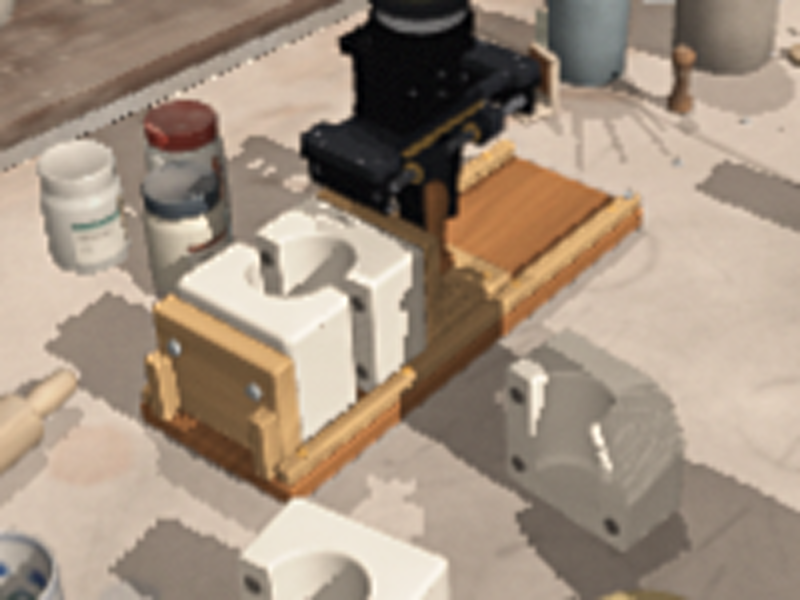

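View pics/w7.png

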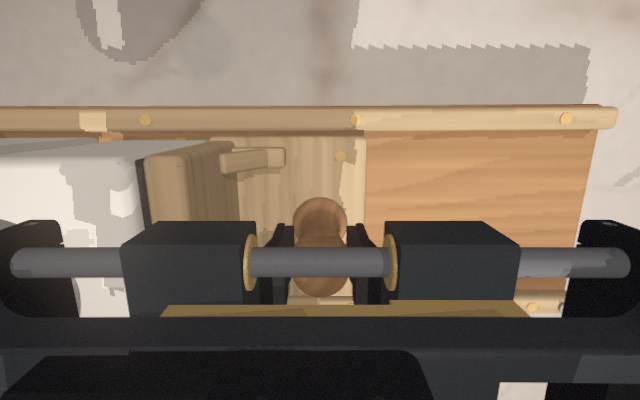

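>>> carry_out:
  increments:
    - [-0.0002,0.002,0,0,0.6]
    - [-0.0005,0.004,0,0,0.6]
    - [-0.0007,0.006,0,0,0.6]
    - [-0.0008,0.007,0,0,0.6]
    - [-0.001,0.008,0,0,0.6]

```text
time_s: 16.9
tool_pos: [0.6715, -0.0234, 0.2549]
tool_rot: [-179.9, -0.3, -83.5]
force: [2.7, -6.5, 5.3]
grip_width: 0.0281
```

```bash
python3 f.py
```

```text
16.9 [ 2.65 -6.51  5.33] [-1.118 -0.412  0.044] [ 0.6715 -0.0234  0.2549] [-179.85   -0.28  -83.5 ] 0.0281
16.95 [ 1.52 -6.1   6.06] [-1.045 -0.403  0.041] [ 0.6715 -0.0231  0.2549] [-179.85   -0.27  -83.49] 0.0283
17.0 [ 1.55 -5.08  6.09] [-0.986 -0.415  0.045] [ 0.6715 -0.0231  0.2549] [-179.86   -0.26  -83.49] 0.0281
```

>>> carry_out:
  increments:
    - [-0.0001,0.001,0,0,0.6]
    - [-0.0002,0.002,0,0,0.6]
    - [-0.0003,0.003,0,0,0.6]

```text
time_s: 17.35
tool_pos: [0.6712, -0.0205, 0.2549]
tool_rot: [-179.9, -0.3, -83.5]
force: [1.9, -5.2, 6.3]
grip_width: 0.0283
```

```bash
python3 f.py
```

```text
17.35 [ 1.89 -5.21  6.3 ] [-1.111 -0.407 -0.007] [ 0.6712 -0.0205  0.2549] [-179.86   -0.29  -83.51] 0.0283
17.4 [ 1.56 -6.07  5.35] [-1.098 -0.443  0.024] [ 0.6712 -0.0202  0.2549] [-179.86   -0.27  -83.49] 0.0284
17.45 [ 1.99 -6.24  4.96] [-1.009 -0.365  0.017] [ 0.6712 -0.0202  0.255 ] [-179.86   -0.27  -83.49] 0.0283
```

>>> carry_out:
  increments:
    - [-0.0001,0.0007,0,0,0.6]
    - [-0.0002,0.0014,0,0,0.6]
    - [-0.0002,0.002,0,0,0.6]

```text
time_s: 17.8
tool_pos: [0.671, -0.0185, 0.2549]
tool_rot: [-179.9, -0.3, -83.5]
force: [1.9, -6.2, 5.4]
grip_width: 0.028
```

```bash
python3 f.py
python3 - <<'E'
from h import *
p,d=env.read_camera("scene"); cv2.imwrite("pics/c8.png",cv2.resize(p[165:255,205:325,::-1],None,fx=6,fy=6,interpolation=cv2.INTER_CUBIC))
E
```

```text
17.8 [ 1.9  -6.23  5.41] [-1.105 -0.352  0.008] [ 0.671  -0.0185  0.2549] [-179.87   -0.28  -83.51] 0.028
17.85 [ 2.06 -5.72  4.92] [-1.153 -0.353 -0.007] [ 0.671  -0.0183  0.2549] [-179.87   -0.28  -83.5 ] 0.0285
17.9 [ 1.72 -6.25  5.86] [-1.114 -0.311  0.062] [ 0.671  -0.0183  0.255 ] [-179.86   -0.28  -83.5 ] 0.0282
```

View pics/c8.png

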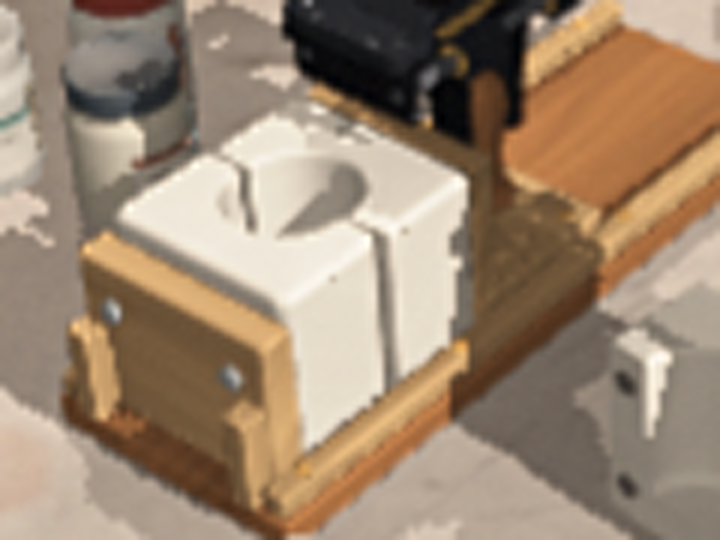

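>>> carry_out:
  increments:
    - [-0.0001,0.0007,0,0,0.6]
    - [-0.0002,0.0014,0,0,0.6]
    - [-0.0002,0.0014,0,0,0.6]

```text
time_s: 18.3
tool_pos: [0.6708, -0.0169, 0.2549]
tool_rot: [-179.9, -0.3, -83.5]
force: [1.8, -5.3, 6.2]
grip_width: 0.0279
```

```bash
python3 f.py
```

```text
18.3 [ 1.79 -5.35  6.22] [-1.047 -0.31   0.076] [ 0.6708 -0.0169  0.2549] [-179.86   -0.27  -83.5 ] 0.0279
18.35 [ 1.6  -5.67  6.1 ] [-1.095 -0.332  0.005] [ 0.6708 -0.0169  0.2549] [-179.87   -0.27  -83.5 ] 0.0282
18.4 [ 2.52 -5.52  6.41] [-1.08  -0.385  0.058] [ 0.6708 -0.0169  0.255 ] [-179.86   -0.27  -83.5 ] 0.0282
```

>>> carry_out:
  increments:
    - [-0.0001,0.0006,0,0,0.6]
    - [-0.0001,0.0012,0,0,0.6]
    - [-0.0001,0.0012,0,0,0.6]

```text
time_s: 18.75
tool_pos: [0.6707, -0.0158, 0.255]
tool_rot: [-179.9, -0.3, -83.5]
force: [1.7, -5.2, 6.0]
grip_width: 0.0283
```

```bash
python3 f.py
python3 - <<'E'
from h import *
p,d=env.read_camera("scene"); cv2.imwrite("pics/c9.png",cv2.resize(p[165:255,205:325,::-1],None,fx=6,fy=6,interpolation=cv2.INTER_CUBIC))
E
```

```text
18.75 [ 1.66 -5.22  6.03] [-1.059 -0.301  0.036] [ 0.6707 -0.0158  0.255 ] [-179.87   -0.28  -83.5 ] 0.0283
18.8 [ 1.58 -6.08  6.45] [-1.064 -0.395  0.041] [ 0.6707 -0.0157  0.2549] [-179.87   -0.28  -83.5 ] 0.0282
18.85 [ 1.95 -5.69  6.49] [-1.058 -0.343  0.028] [ 0.6707 -0.0157  0.255 ] [-179.86   -0.28  -83.5 ] 0.028
```

View pics/c9.png

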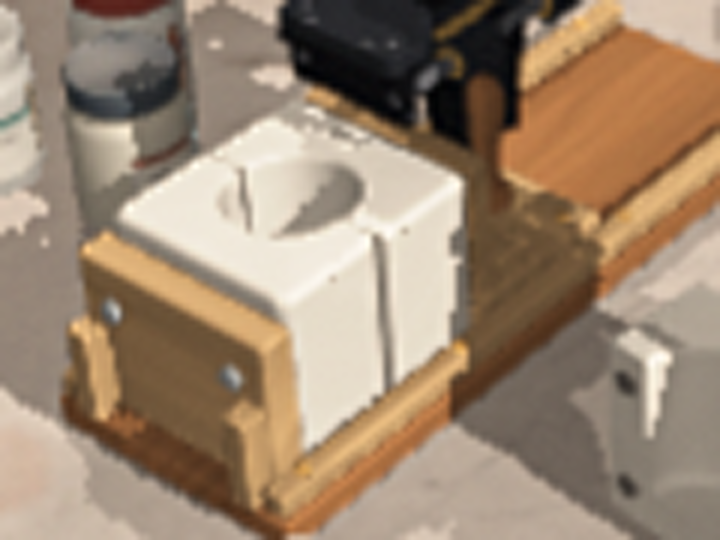

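Almost shut, and the force is still only the sliding friction. I'll go on in small steps.

>>> carry_out:
  increments:
    - [-0.0001,0.0006,0,0,0.6]
    - [-0.0001,0.001,0,0,0.6]
    - [-0.0001,0.001,0,0,0.6]

```text
time_s: 19.25
tool_pos: [0.6706, -0.0149, 0.2549]
tool_rot: [-179.9, -0.3, -83.5]
force: [0.6, -5.7, 6.5]
grip_width: 0.0284
```

```bash
python3 f.py
```

```text
19.25 [ 0.6  -5.72  6.53] [-1.152 -0.356  0.033] [ 0.6706 -0.0149  0.2549] [-179.87   -0.29  -83.51] 0.0284
19.3 [ 1.44 -5.65  6.09] [-1.117 -0.299  0.017] [ 0.6706 -0.0149  0.2549] [-179.87   -0.29  -83.51] 0.0283
19.35 [ 3.05 -5.7   6.31] [-1.141 -0.325  0.053] [ 0.6706 -0.0149  0.2549] [-179.87   -0.29  -83.51] 0.0281
```

>>> carry_out:
  increments:
    - [-0.0001,0.0006,0,0,0.6]
    - [-0.0001,0.001,0,0,0.6]
    - [-0.0001,0.001,0,0,0.6]

```text
time_s: 19.7
tool_pos: [0.6706, -0.0147, 0.2549]
tool_rot: [-179.9, -0.4, -83.5]
force: [1.8, -7.6, 4.7]
grip_width: 0.0284
```

```bash
python3 f.py
```

```text
19.7 [ 1.8  -7.63  4.71] [-1.403 -0.351  0.026] [ 0.6706 -0.0147  0.2549] [-179.87   -0.35  -83.54] 0.0284
19.75 [ 2.2  -8.05  5.74] [-1.471 -0.348  0.045] [ 0.6706 -0.0147  0.2549] [-179.87   -0.35  -83.54] 0.028
19.8 [ 2.35 -7.72  5.61] [-1.416 -0.385  0.072] [ 0.6706 -0.0147  0.2549] [-179.87   -0.35  -83.55] 0.0283
```

>>> carry_out:
  increments:
    - [0,0.0005,0,0,0.6]
    - [-0.0001,0.001,0,0,0.6]
    - [-0.0001,0.001,0,0,0.6]

```text
time_s: 20.15
tool_pos: [0.6706, -0.0145, 0.2549]
tool_rot: [-179.9, -0.4, -83.6]
force: [1.7, -8.7, 6.5]
grip_width: 0.0279
```

```bash
python3 f.py
python3 - <<'E'
from h import *
p,d=env.read_camera("scene"); cv2.imwrite("pics/c10.png",cv2.resize(p[165:255,205:325,::-1],None,fx=6,fy=6,interpolation=cv2.INTER_CUBIC))
E
```

```text
20.15 [ 1.67 -8.67  6.51] [-1.693 -0.515  0.026] [ 0.6706 -0.0145  0.2549] [-179.87   -0.42  -83.58] 0.0279
20.2 [ 2.13 -8.61  5.9 ] [-1.706 -0.457  0.02 ] [ 0.6706 -0.0145  0.2549] [-179.87   -0.42  -83.58] 0.0281
20.25 [ 1.73 -8.99  5.75] [-1.695 -0.479  0.099] [ 0.6705 -0.0145  0.2549] [-179.87   -0.41  -83.58] 0.0282
```

View pics/c10.png

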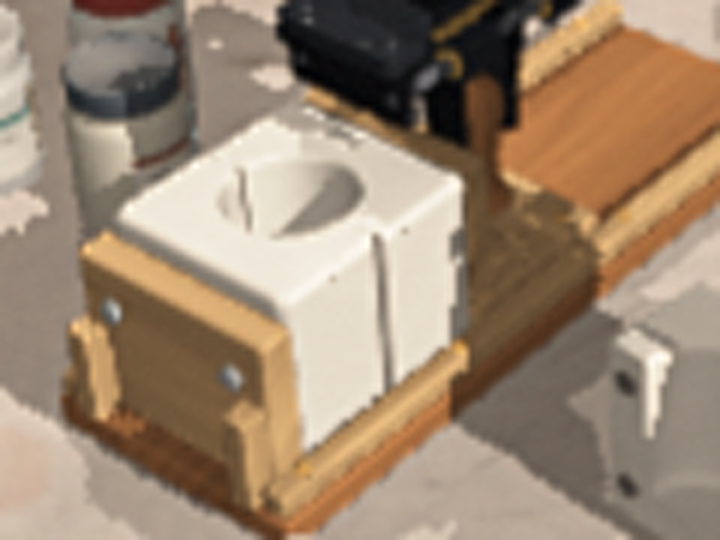

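>>> carry_out:
  increments:
    - [0,-0.001,0,0,0.2]
    - [0,-0.002,0,0,0]
    - [0,-0.002,0,0,-0.2]
    - [0,-0.002,0,0,-0.2]
    - [0,-0.002,0,0,-0.2]
    - [0,-0.002,0.03,0,-0.2]
    - [0,-0.002,0.07,0,-0.2]
    - [0,-0.002,0.12,0,-0.2]
    - [-0.03,0.02,0.15,0,-0.2]
    - [-0.06,0.05,0.15,0,-0.2]
    - [-0.09,0.08,0.15,0,-0.2]
    - [-0.09,0.1,0.15,0,-0.2]
    - [-0.09,0.1,0.15,0,-0.2]
    - [-0.09,0.1,0.15,0,-0.2]

```text
time_s: 21.75
tool_pos: [0.5797, 0.0897, 0.4037]
tool_rot: [180.0, -0.0, -83.3]
force: [0.6, -0.8, -0.3]
grip_width: 0.0523
```

```bash
python3 w.py w11
python3 - <<'E'
from h import *
img=cv2.imread('pics/w11.png'); cv2.imwrite('pics/w11z.png',cv2.resize(img[40:220,180:440],None,fx=3,fy=3,interpolation=cv2.INTER_CUBIC))
E
```

```text
21.75 [0.5797 0.0897 0.4037] [ 1.800e+02 -4.000e-02 -8.333e+01] [ 0.6  -0.81 -0.27] 0.05227623943836953
[ 200   27   36  146 2842] 0.1055 [646.5 184.7] [117.5  19.8] 6.8
[262  62  76  82 618] 0.0997 [653.8 115.1] [63.6 61.6] 75.73
[ 324  277   58   28 1287] 0.0994 [477.9  42.9] [57.9 26.3] 89.87
```

View pics/w11z.png

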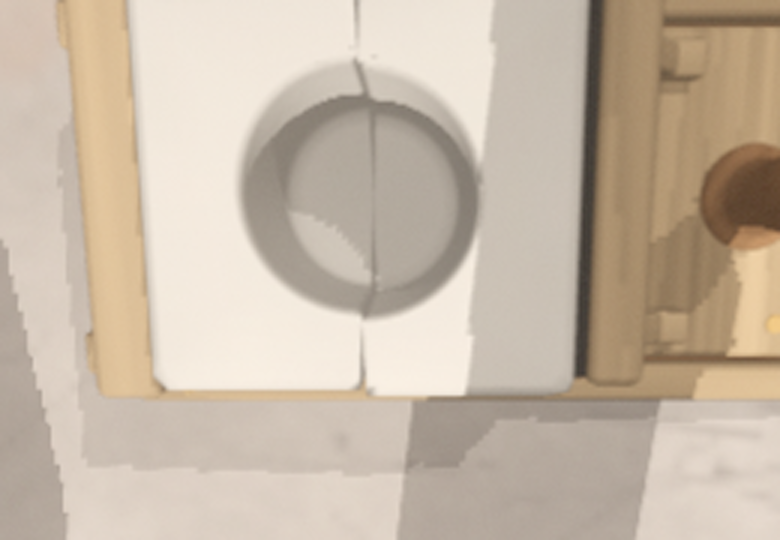

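View pics/w11.png

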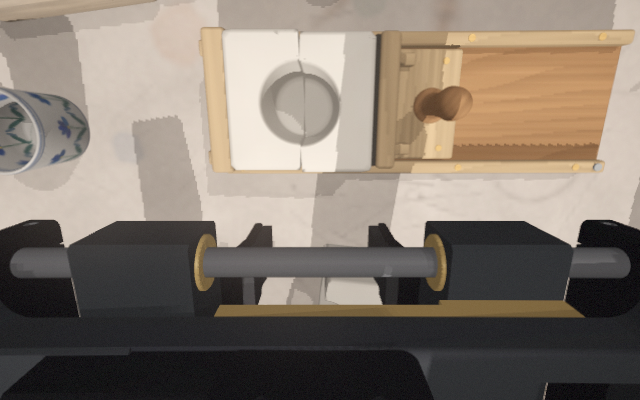

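```bash
cat > m6.py <<'E'
from h import *
n='w11'; v=np.load(f'pics/{n}o.npy'); C=cal("wrist",dict(tool_pos=v[:3],tool_rot=v[3:])); d=np.load(f'pics/{n}d.npy'); img=cv2.imread(f'pics/{n}.png')
g=img.astype(int)
m=(abs(g[...,0]-g[...,2])<45)&(g.min(2)>110); 
P=cloud(C,d); Z=P[...,2]; ex=(P[...,0]*.993+P[...,1]*.1184)*1000; ey=(P[...,0]*-.1184+P[...,1]*.993)*1000
t=m&(Z>.113)&(Z<.122)&(d>0); t[220:]=0
r=cv2.minAreaRect(np.c_[ex[t],ey[t]].astype(np.float32)); print('both',r)
for a,b,nm in [(38,100,'fixed'),(-25,34,'loose'),(-48,-32,'plate')]:
    s=(Z>.113)&(Z<.122)&(d>0)&(ey>a)&(ey<b); s[220:]=0; print(nm,s.sum(),'ex',np.percentile(ex[s],[.2,1,50,99,99.8]).round(1),'ey',np.percentile(ey[s],[.2,1,99,99.8]).round(1),'z',np.median(Z[s]))
# back edge of loose half / gap profile along rows, intensities
s=(Z>.113)&(Z<.122)&(d>0); s[220:]=0
for row in [40,55,150,160]:
    print(row,[(c,int(g[row,c].mean())) for c in range(294,310)])
    c=np.where(t[row])[0]; print('  ey span',ey[row,c.max()],ey[row,c.min()])
for col in [300]: 
    print(np.diff(ey[50,295:306]))
E
python3 m6.py
```

```text
both ((663.0436401367188, 30.40579605102539), (132.1737518310547, 110.33531188964844), 89.5959243774414)
fixed 7751 ex [609.8 610.7 671.4 717.4 718.2] ey [38.1 39.  95.6 96.5] z 0.11752101805362748
loose 7665 ex [608.  608.9 670.3 715.9 716.9] ey [-24.4 -22.7  32.8  33.6] z 0.11753434370718945
plate 1750 ex [610.1 611.3 668.6 716.1 717. ] ey [-43.2 -42.7 -32.1 -32. ] z 0.1150464900828034
40 [(294, 228), (295, 229), (296, 230), (297, 218), (298, 168), (299, 183), (300, 214), (301, 223), (302, 224), (303, 224), (304, 225), (305, 224), (306, 224), (307, 224), (308, 226), (309, 225)]
  ey span -21.898963482823984 94.75750538434052
55 [(294, 230), (295, 230), (296, 220), (297, 221), (298, 217), (299, 217), (300, 226), (301, 229), (302, 229), (303, 229), (304, 229), (305, 229), (306, 229), (307, 229), (308, 228), (309, 228)]
  ey span -23.664670742349216 95.06735314991498
150 [(294, 234), (295, 233), (296, 234), (297, 234), (298, 234), (299, 231), (300, 216), (301, 228), (302, 234), (303, 234), (304, 235), (305, 234), (306, 235), (307, 234), (308, 235), (309, 235)]
  ey span -22.47250281610397 95.05898342828304
160 [(294, 235), (295, 234), (296, 235), (297, 234), (298, 235), (299, 227), (300, 180), (301, 200), (302, 230), (303, 236), (304, 237), (305, 237), (306, 237), (307, 237), (308, 237), (309, 237)]
  ey span -22.888283133520154 94.9107417647161
[-0.79858722 -0.71755374 -0.27705193 -1.28676111 -0.71683111 -0.72877373
 -0.86602183 -0.71196469 -0.83369986 -0.75584014]
```

Run:
```python
from h import *
def an(n,lo,hi):
    v=np.load(f'pics/{n}o.npy'); C=cal("wrist",dict(tool_pos=v[:3],tool_rot=v[3:])); d=np.load(f'pics/{n}d.npy'); P=cloud(C,d); Z=P[...,2]
    ex=(P[...,0]*.993+P[...,1]*.1184)*1000; ey=(P[...,0]*-.1184+P[...,1]*.993)*1000
    m=(d>0)&(Z>.104)&(Z<.111)&(abs(ex-663)<22)&(ey>lo)&(ey<hi); m[220:]=0
    q=np.c_[ex[m],ey[m]].astype(np.float32); print(n,len(q),q.mean(0),cv2.minEnclosingCircle(q))
an('w3',-265,-205); an('w6',-265,-205); an('w11',-130,-65)
n='w11';v=np.load(f'pics/{n}o.npy'); C=cal("wrist",dict(tool_pos=v[:3],tool_rot=v[3:])); d=np.load(f'pics/{n}d.npy'); P=cloud(C,d); ey=(P[...,0]*-.1184+P[...,1]*.993)*1000
img=cv2.imread('pics/w11.png')
for row in [60,100,130]: print(row,[(c,int(ey[row,c]),int(P[row,c,2]*1000),img[row,c].tolist()) for c in range(368,388)])
cv2.imwrite('pics/w11y.png',cv2.resize(img[25:175,350:420],None,fx=4,fy=4,interpolation=cv2.INTER_CUBIC))
p,d=env.read_camera("scene"); cv2.imwrite("pics/c12.png",cv2.resize(p[165:255,205:325,::-1],None,fx=6,fy=6,interpolation=cv2.INTER_CUBIC))
p,d=env.read_camera("side"); cv2.imwrite("pics/s12.png",p[...,::-1])
```

```text
w3 568 [ 663.7444  -233.34563] ((663.8550415039062, -234.7298583984375), 13.002285957336426)
w6 669 [ 664.70856 -235.10141] ((663.8013305664062, -235.19338989257812), 12.935223579406738)
w11 750 [663.8474   -93.803024] ((663.7642822265625, -94.9763412475586), 13.248282432556152)
60 [(368, -17, 117, [177, 189, 198]), (369, -18, 117, [177, 189, 197]), (370, -19, 116, [178, 189, 198]), (371, -20, 116, [175, 187, 197]), (372, -20, 116, [173, 184, 193]), (373, -21, 117, [168, 178, 188]), (374, -23, 113, [153, 163, 173]), (375, -24, 112, [112, 122, 130]), (376, -24, 112, [63, 69, 76]), (377, -25, 113, [58, 65, 71]), (378, -26, 110, [58, 65, 71]), (379, -27, 111, [59, 70, 80]), (380, -27, 113, [72, 90, 110]), (381, -28, 113, [87, 114, 137]), (382, -29, 115, [98, 128, 151]), (383, -29, 114, [103, 133, 158]), (384, -30, 114, [107, 138, 162]), (385, -31, 115, [104, 134, 159]), (386, -32, 114, [103, 134, 159]), (387, -33, 114, [104, 136, 161])]
100 [(368, -18, 118, [181, 193, 202]), (369, -19, 116, [180, 192, 201]), (370, -20, 115, [178, 190, 199]), (371, -21, 115, [173, 185, 194]), (372, -22, 
[... 487 characters left out ...]
7, -34, 115, [104, 136, 161])]
130 [(368, -19, 117, [179, 190, 199]), (369, -20, 116, [175, 188, 196]), (370, -21, 115, [173, 184, 193]), (371, -22, 113, [165, 176, 185]), (372, -23, 112, [125, 134, 144]), (373, -24, 111, [74, 81, 86]), (374, -25, 112, [57, 64, 70]), (375, -26, 113, [57, 62, 69]), (376, -27, 112, [57, 68, 78]), (377, -27, 114, [78, 99, 118]), (378, -28, 114, [94, 122, 145]), (379, -29, 114, [102, 133, 158]), (380, -29, 114, [109, 142, 168]), (381, -30, 114, [112, 146, 173]), (382, -31, 114, [115, 148, 175]), (383, -32, 115, [113, 146, 174]), (384, -33, 115, [112, 144, 171]), (385, -33, 117, [109, 143, 169]), (386, -35, 114, [105, 137, 163]), (387, -35, 114, [103, 135, 161])]
```

View pics/w11y.png

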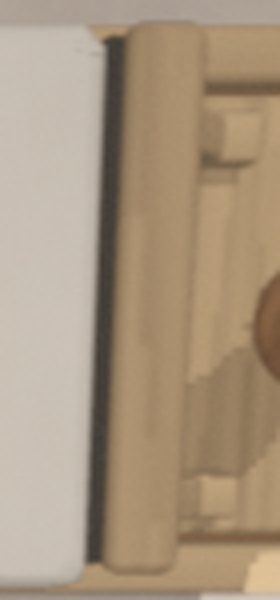

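View pics/c12.png

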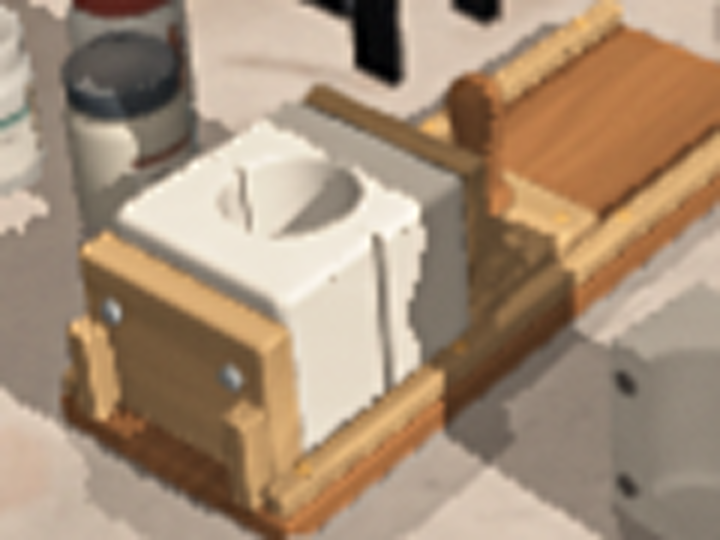

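View pics/s12.png

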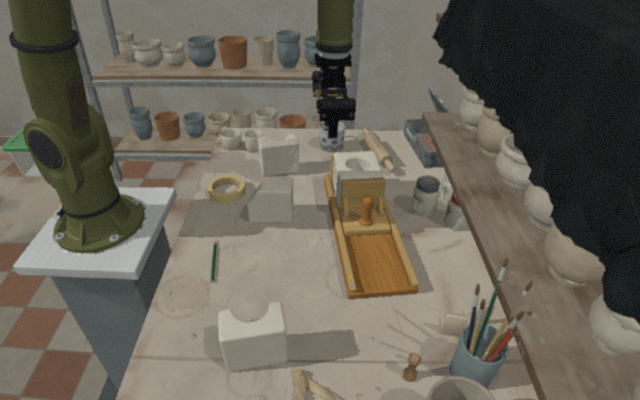

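>>> carry_out:
  increments:
    - [0,0,0.03,0,-0.2]
    - [0,0,0.03,0,-0.2]
    - [0,0,0.03,0,-0.2]

```text
time_s: 22.2
tool_pos: [0.5803, 0.0889, 0.434]
tool_rot: [-179.9, -0.0, -83.5]
force: [-0.6, -0.8, 0.4]
grip_width: 0.0523
```

```bash
python3 f.py | tail -1; python3 -c "
from cell import env
print(env.sign_off())"
```

```text
22.3 [-0.85  0.3  -0.25] [ 0.025  0.031 -0.015] [0.5798 0.0891 0.4328] [ 1.7992e+02 -1.0000e-02 -8.3440e+01] 0.0525
the job is handed in; nothing more can be done
None
```

The mould is closed and the job was handed in at about 22 s of the 72 s. No verdict came back.

- **Finding the dry half:** I lifted two of the three that look alike. The half at y ≈ -0.35 weighed about 8.2 N, so it was wet and I set it back down. The half at y ≈ -0.12 averaged about 5.5 N (readings 4.6 to 6.6 N), so it was the dry one. The third and the broken one I left untouched.
- **Closing it:** I stood the dry half between the guides facing the fixed half, then slid the jaw up by its handle. Wrist force was 5–6 N while sliding and about 9 N at final contact, against the 45 N limit.

**Last checks**
- **Seam:** the halves meet with a gap of about 1 mm or less. The scene camera still shows a thin dark line there, which I read as the bevelled edges.
- **Alignment:** the half sits about 1.5 mm off centre, within the 7 mm allowed. It is square with the frame to within about a degree, and its top is level with the fixed half.
- **Jaw:** the handle travelled 140 mm, which puts the joint at about 0.166, and the rubber pad touches the half's back with no visible gap.
- **Surroundings:** the other three halves stand upright on the bench, and the gripper was clear of everything.

**Disagreements:** the cameras differed by up to about 5 mm on the halves' positions, and the side camera was off on the placed half because the gripper hid part of it. I relied on the wrist camera for placing. While lowering the half into the frame, the wrist also showed a small sideways torque (0.4 N m), which went away on release.

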